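Plug a sensor board into the leaning subrack and lever it home

ROBOT

A 6-joint arm with a two-finger parallel gripper is mounted at the origin on the work surface. World frame = base frame: x ahead of the robot, y to its left, z up, the work surface at z = 0. Lengths are in m, angles in rad, forces in N, time in s.
With the tool pointing down it reaches from about 0.375 to 0.9 m from the base axis. Payload 3.1 kg.
Tool frame: the origin (TCP) lies midway between the tips of the shut fingers; the grasp point (between the pads) lies robot.grip_point_offset behind it (robot.grip_point_offset is the distance from the TCP to the grasp point, in m); z points along the fingers, y is the direction in which the jaws open and shut (so a half turn about z gives the same grasp; the last joint's range is limited). The gripper opens to 87 mm and grips with 3 to 60 N. Pads are 19 mm wide; open, the fingers measure 117 mm over their backs; the gripper's body (75 mm by 190 mm) begins 51 mm behind the grasp point.
Start: joints at [-1.319, 0.527, 1.433, -0, 1.181, -0.178], TCP at [0.261, -0.568, 0.223] pointing down, gripper open.
Joint ranges: [-3.08, 3.08], [-0.75, 2.2], [0.22, 2.44], [-1.43, 4.57], [0, 2.65], [-2.85, 2.85]. Speed limits (rad/s): [2.79, 2.79, 3.14, 3.14, 3.14, 3.14].

INTERFACE

Orientations are given as a unit quaternion [x, y, z, w].
In Python, from rig import robot, cams, hand_in gives the robot as it stands. The module is installed in compiled form; this text tells all that it offers.
- The arm moves only by the tool send_rows, never from a script. Its argument "steps" is one flat list of numbers, 5 for each row, row after row: the finger opening in m, from 0 to 0.087, then the shift along the tool's x, y, z in m, then the turn about the tool's z in rad. A call has 1 to 8 rows; each row is the pose to reach, as a shift and turn from the pose measured when the call began, along the tool's axes at that moment; what a row does not reach only later rows make up. A row lasts 1/8 s, in which the tool goes at most 62.5 mm and 10.7 degrees, less where a joint would pass 70% of its speed; a pose out of reach is approached as far as the arm can. A call with a gripper value outside its range is refused whole. The fingers move at their own pace and stop on an object; "force" is the grip in N (left out, the last holds). Time passes only in rows, so rows that repeat a pose let the fingers close. It gives the time, the measured TCP pose, the force and the opening at its end, in the units of the state.
- robot.get_obs(): the state, without advancing time (a new reading comes with each control period).
- cams.camera(name): name is "side" or "top" or "wrist"; returns a dict with "color" (384x512x3 uint8, red, green, blue), "range_z" (384x512 float32, m along the optical axis (not along the pixel's ray), 0 where there is no reading), "intrinsics" (3x3 intrinsics, pixels), "extrinsics" (4x4, takes a point from camera to world coordinates). Camera axes: x right, y down, z forward; pixel columns grow to the right and rows downward; lengths in m; the calibration is good to about 2 mm. A picture is of the moment at which its call begins.
- hand_in(): hands the job in, once; it reports no verdict.
The state is a dict: "time": time; "q": joint angles; "joint_velocities": joint speeds; "joint_torque": joint torques, N m; "position": TCP position; "tool_rot": TCP orientation; "ft_force": force on the tool from outside, world axes, zero at the start; "moment": the same for the moment, N m; "grip_width": finger opening in m.
Only numpy, scipy, OpenCV 4.12 (cv2) and the standard library are available. Lean on these libraries where they do the work, as an engineer would, in place of code of your own. Each camera call takes 0.05 s, during which the arm holds its last target.

TASK

Take the sensor board, the one with two ejector levers, from the black stand and slide it gently (no dropping) down the two guides of the leaning subrack's free bay, components facing the same side as on its neighbours, until it meets the connector with its levers still open. Then swing in one lever and after it the other to draw the board in, until both are fully closed and it is home. Leave everything else where it stands.

Things in the scene. Friction and masses are not known exactly. Their poses are not given: they have to be found in the camera images.
- sensor_board: Loose sensor board, 0.2 to 0.4 kg, upright in one slot of the stand. Green plate 110 (x) x 3 (y) x 98 (z) mm; origin at the centre of its lower (contact) edge, x along its width, y out of its component side, z up. Components stand out up to 15 mm on +y only, below z = 80 mm. An ejector lever sits at each end of its top bar.
- board_bar (a point): Middle of the aluminium bar along the board's top edge, at board (0, 0, 105) mm: where to grip. The bar is 104 long (x), 10 thick (y: grip across this), z 90 to 112 mm; 6 mm thick ears at its ends carry the levers.
- component_side (a point): Point 10 mm out from the middle of the board's component side: board (0, 10, 50) mm.
- lever_a (a joint): Angle of the ejector lever at the board's -x end, rad. 0 = closed: handle up, leaning 0.26 rad in over the board. Grows as the handle swings outward in the board's plane; 1.05 = fully open, leaning 0.79 rad out. Starts open, at 0.94 or more. Stiff hinge (0.09 N m, 2 to 4 N at the tip), stays where left. Closed by pushing the handle's outer side straight inward.
- lever_b (a joint): The same for the mirrored lever at the board's +x end.
- lever_a_pivot (a point): Pivot of lever_a, board (-60, 0, 106) mm. A rounded nose reaches 16 mm from it: low when the lever is open, so that it passes the rail's lip; as the lever closes the nose rises under the lip and draws the board down.
- lever_b_pivot (a point): Pivot of lever_b, board (60, 0, 106) mm.
- lever_a_tip (a point): End of lever_a's handle (a bar 8 thick, 12 wide in y), 50 mm from the pivot; in the board's frame about (-95, 0, 141) mm when open, (-47, 0, 154) mm when closed.
- lever_b_tip (a point): End of lever_b's handle; about (95, 0, 141) mm open, (47, 0, 154) mm closed in the board's frame.
- slot: The free bay, fixed: the frame that the board's frame meets when it is home. Origin at its foot, 68 mm above the bench; x up the subrack's slope, away from the robot; y across the bays; z up the guides and out, leaning 28 degrees from vertical towards the robot's side. Sprung contacts at the foot take the board's last 6 to 7 mm and resist with about 5 to 10 N.
- slot_mouth (a point): Slot (0, 0, 97) mm, between the flared mouths of the two white guides: 15 mm wide in y and 120 apart in x here, narrowing by z = 84 to channels 5.5 wide (y) and 112 apart (x) for the board's edges.
- rail_front (a point): Slot (-72, 0, 112) mm: inner top edge of the front rail's lip (3 thick), the highest part of the frame. The noses of open levers pass it; those of closing levers catch under it, from about 0.5 rad on. Let go at the connector, the board stands with its origin at slot z 4 to 7 mm.
- rail_rear (a point): The same on the rear rail: slot (72, 0, 112) mm.
- subrack: Aluminium subrack on its bench stand, fixed: 166 (along its slope) x 232 (y) mm, four bays 50 mm apart in y, three holding seated boards: bar tops at slot z = 112, closed lever tips at 155 mm, components to +y. The free bay is at y = -75, -25, 25 or 75 mm. Origin on the bench under its middle.
- stand: Black slotted stand, fixed, 150 (x) x 140 (y) mm: base 12 thick, two slots along x at y = +-32 mm, posts to z = 62 mm at the slots' ends; the boards stand on the base. Origin on the bench under its middle.
- filler_plate: Filler plate in the other slot of the stand, loose: plain aluminium, 110 x 3 x 98 mm with a 118 x 10 x 16 mm bar on top (z 96 to 112 mm), no levers. Leave it. Origin at the middle of its lower edge.
- amber_bottle: Amber bottle with black cap, diameter 60, height 105 mm, loose; leave it. Origin under its middle.
- amber_jar: Smaller amber bottle, diameter 52, height 85 mm, loose; leave it.
- vial_a: White-capped vial, diameter 28, height 62 mm, loose; leave it.
- vial_b: White-capped vial like the other, loose; leave it.
- flask: Conical glass flask, diameter 84, height 128 mm, loose; leave it.
- beaker: Glass beaker, diameter 68, height 90 mm, loose; leave it.
- screwdriver: Screwdriver lying down, 180 mm long, loose; leave it.
Mind the look-alikes: they are no part of the job. Leave any pink look-alike of the sensor_board alone.

How it is judged:
On the way, in this order (a step that is already met when the one before it is completed fails the run):
1. the board stands in both guides of the free bay, components to the proper side, down to the connector with both levers still open (x of sensor_board in the frame of slot between -0.004 and 0.004 m and y of sensor_board in the frame of slot between -0.004 and 0.004 m and angle between the z axis of sensor_board and the z axis of slot, either way round below 0.06 rad and y of component_side in the frame of slot above 0.003 m and z of sensor_board in the frame of slot between -0.003 and 0.012 m and value of joint each of lever_a, lever_b above 0.7 rad), for 0.2 s.
2. one lever, either one, has been swung fully in (value of joint any of lever_a, lever_b below 0.15 rad), for 0.1 s.
3. both levers are fully in (value of joint each of lever_a, lever_b below 0.15 rad), for 0.1 s.
At the end, for the whole second after the job is handed in: The board is home in the free bay: its origin within 3 mm of the slot's in x and y and less than 2 mm above it, upright in the guides to 0.04 rad, components to the slot's +y side, both levers closed (below 0.15 rad), at rest (all of step 3 and x of sensor_board in the frame of slot between -0.003 and 0.003 m and y of sensor_board in the frame of slot between -0.003 and 0.003 m and z of sensor_board in the frame of slot between -0.003 and 0.002 m and angle between the z axis of sensor_board and the z axis of slot, either way round below 0.04 rad and y of component_side in the frame of slot above 0.003 m and linear speed of sensor_board below 0.01 m/s); the robot touches nothing.
It fails at once if the board is dropped or slammed down the guides (faster than 0.4 m/s in them) (x of sensor_board in the frame of slot between -0.012 and 0.012 m and y of sensor_board in the frame of slot between -0.012 and 0.012 m and z of sensor_board in the frame of slot between -0.01 and 0.085 m and linear speed of sensor_board above 0.4 m/s).
It fails at once if the filler plate is moved by more than 20 mm or tipped over (distance of filler_plate from where it was at the start of the episode above 0.02 m or angle between filler_plate's own z axis and vertical above 0.3 rad).
It fails at once if a bottle or the flask is moved by more than 30 mm or tipped over (distance of any of amber_bottle, amber_jar, flask from where it was at the start of the episode above 0.03 m or angle between any of amber_bottle, amber_jar, flask's own z axis and vertical above 0.3 rad).
It fails at once if a vial, the beaker or the screwdriver is moved by more than 30 mm or tipped over (distance of any of vial_a, vial_b, beaker, screwdriver from where it was at the start of the episode above 0.03 m or angle between any of vial_a, vial_b, beaker's own z axis and vertical above 0.3 rad).
It also fails if it takes over 61 s, if anything falls off the work surface, if the arm or the gripper's body presses on something with over 40 N, if the wrist force passes 120 N, or if a joint passes its speed limit or range.

## Working session

There is one attempt and no reset: what is moved stays moved. The work goes in short steps, Python scripts to look and compute and a tool call to move; the robot and the scene stay as the last step left them, time stands still between calls to the robot, and variables do not carry over. Pictures are saved under pics/ and viewed, and the job is handed in when it is done.

Besides the shell and the picture viewer there is one more tool, called after "Emit:" by a JSON object that holds its "api" and its "payload". send_rows: Moves the arm, as the interface text tells. Its arguments: {"type":"object","properties":{"steps":{"type":"array","items":{"type":"number"}},"force":{"type":"number"}},"required":["steps"]}

```bash
ls; mkdir -p pics
python3 - <<'E'
from rig import robot,cams
import cv2
o=robot.get_obs();print(o, robot.grip_point_offset)
for n in ["side","top","wrist"]:
    c=cams.camera(n);cv2.imwrite(f"pics/{n}0.png",c["color"][...,::-1]);print(n,c["intrinsics"],c["extrinsics"])
E
```

```text
pics
{'time': 0.0, 'q': array([-1.31847370e+00,  5.28456717e-01,  1.43390690e+00, -7.44578626e-06,
        1.18140675e+00, -1.78495665e-01]), 'joint_velocities': array([ 9.90910412e-04,  1.78386872e-04,  9.02360268e-04,  8.00551739e-05,
        9.76353940e-04, -2.19560684e-03]), 'joint_torque': array([ 2.45207257e-04, -4.40044177e+01, -1.76592547e+01,  6.32848218e-02,
        5.82044001e-02, -1.72791392e-04]), 'position': array([ 0.26084876, -0.56715012,  0.22157599]), 'tool_rot': array([ 9.76888140e-01,  2.13748396e-01, -4.36246326e-05, -1.08798660e-03]), 'ft_force': array([ 0.86475284,  0.24631348, -0.15443576]), 'moment': array([-0.04338134, -0.02074708, -0.02333564]), 'grip_width': 0.08695940976243503} 0.0187
side [[449.22079941   0.         253.84070066]
 [  0.         449.22079941 197.92404595]
 [  0.           0.           1.        ]] [[-0.82145204 -0.37666445  0.42818271 -0.07726962]
 [-0.57024209  0.5509085  -0.60936343  0.80087658]
 [-0.00636395 -0.74473064 -0.66733483  1.03236122]
 [ 0.          0.          0.          1.        ]]
top [[361.52962023   0.         253.90804505]
 [  0.         361.52962023 189.8740682 ]
 [  0.           0.           1.        ]] [[ 4.34538477e-02 -9.76879305e-01  2.09328897e-01  3.15171690e-01]
 [-9.99055259e-01 -4.26138582e-02  8.52342358e-03 -7.96822381e-03]
 [ 5.93955830e-04 -2.09501511e-01 -9.77808143e-01  1.05571920e+00]
 [ 0.00000000e+00  0.00000000e+00  0.00000000e+00  1.00000000e+00]]
wrist [[265.18705326   0.         257.3820681 ]
 [  0.         265.18705326 191.20105302]
 [  0.           0.           1.        ]] [[ 4.18116457e-01 -8.67209740e-01 -2.70418001e-01  3.36737949e-01]
 [-9.08393381e-01 -3.99260678e-01 -1.24146591e-01 -5.33648542e-01]
 [-3.06141145e-04  2.97553655e-01 -9.54705048e-01  3.84134295e-01]
 [ 0.00000000e+00  0.00000000e+00  0.00000000e+00  1.00000000e+00]]
```

View pics/side0.png

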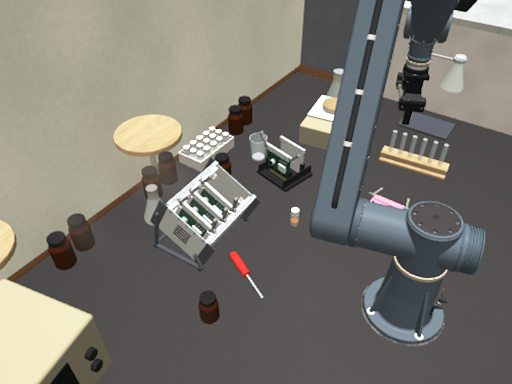

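View pics/top0.png

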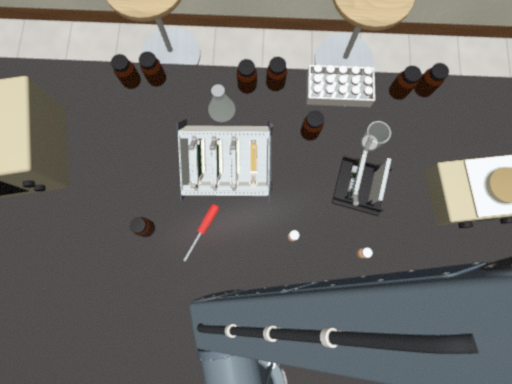

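View pics/wrist0.png

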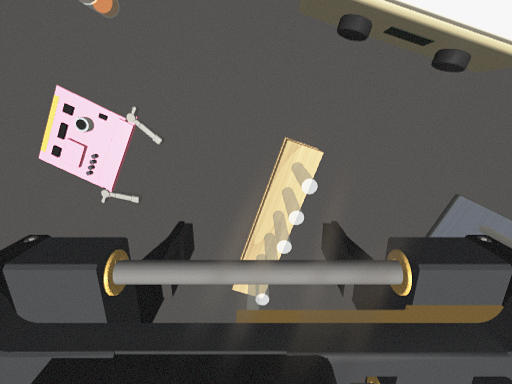

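Run:
```python
import cv2,numpy as np
t=cv2.imread("pics/top0.png");s=cv2.imread("pics/side0.png")
a=cv2.resize(t[140:225,320:410],(540,510),interpolation=cv2.INTER_CUBIC)
b=cv2.resize(t[110:205,170:285],(690,570),interpolation=cv2.INTER_CUBIC)
c=cv2.resize(s[120:200,230:330],(700,560),interpolation=cv2.INTER_CUBIC)
d=cv2.resize(s[155:270,145:265],(600,575),interpolation=cv2.INTER_CUBIC)
for n,i in zip("abcd",(a,b,c,d)): cv2.imwrite(f"pics/crop_{n}.png",i)
```

```text
(no output)
```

View pics/crop_a.png

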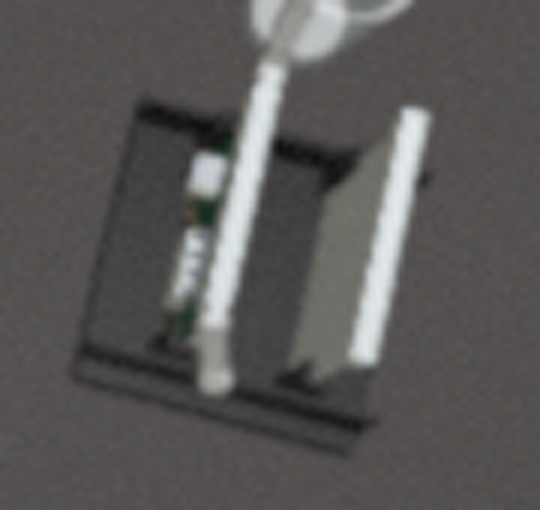

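View pics/crop_b.png

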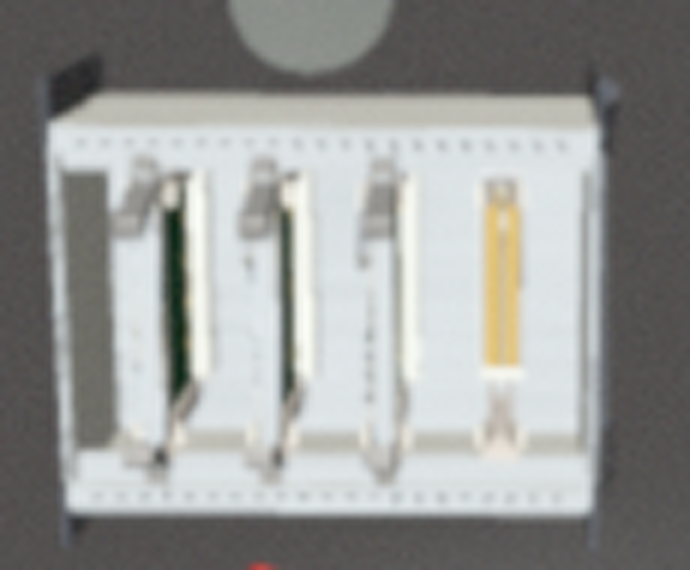

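View pics/crop_c.png

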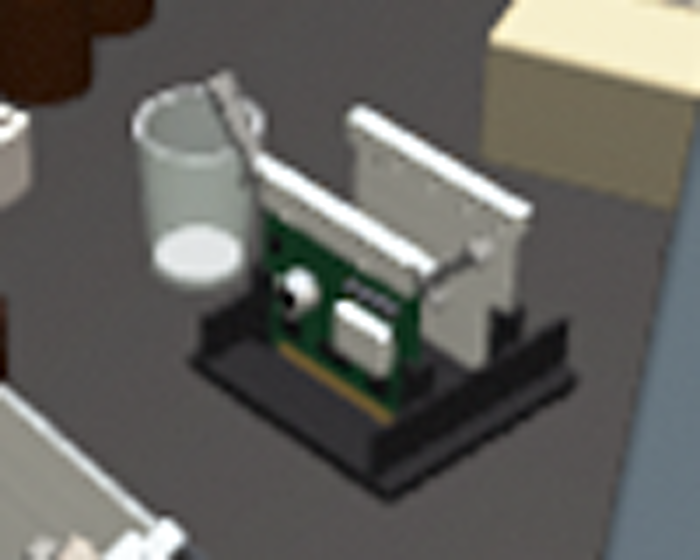

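View pics/crop_d.png

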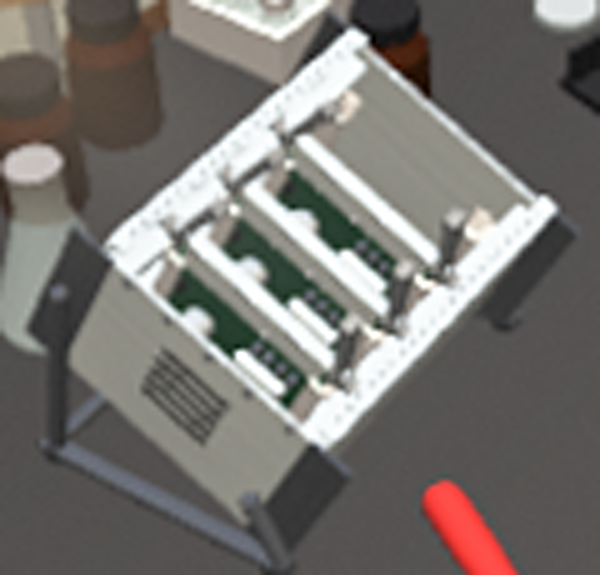

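Side (275,160) and top (358,180) show the green plate with two open levers: this is the sensor board. Its components face image-left, which is world +y. The plain plate at top (383,180) has no levers, so it is the filler. The pink one at side (388,202) is the look-alike. The free bay is the rightmost one, at top (253,160), with the bare gold connector. Now the measurements.

```bash
cat > h.py <<'E'
import numpy as np,cv2
from rig import robot,cams
def cloud(n):
    c=cams.camera(n);K=c["intrinsics"];T=c["extrinsics"];z=c["range_z"].astype(float)
    v,u=np.mgrid[:z.shape[0],:z.shape[1]]
    P=np.stack([(u-K[0,2])/K[0,0]*z,(v-K[1,2])/K[1,1]*z,z],-1)@T[:3,:3].T+T[:3,3]
    P[z<=0]=np.nan
    return c["color"],P,K,T
def proj(p,K,T):
    q=(np.atleast_2d(p)-T[:3,3])@T[:3,:3];q=q@K.T;return q[:,:2]/q[:,2:]
def ray(u,v,K,T,h):
    d=T[:3,:3]@np.linalg.inv(K)@np.array([u,v,1.]);return T[:3,3]+d*(h-T[2,3])/d[2]
E
python3 - <<'E'
from h import *
np.set_printoptions(precision=4,suppress=True)
col,P,K,T=cloud("top"); np.savez("top0.npz",col=col,P=P,K=K,T=T)
Z=P[...,2]
# stand bars
for nm,(u0,u1,v0,v1) in dict(board=(345,376,135,215),filler=(374,395,150,212)).items():
    m=np.zeros(Z.shape,bool);m[v0:v1,u0:u1]=1
    m&=(Z>0.112)&(Z<0.134)&(col.min(-1)>150)
    v,u=np.nonzero(m); r=cv2.minAreaRect(np.stack([u,v],1).astype(np.float32))
    q=P[m]; 
    w=np.array([ray(a,b,K,T,0.124)[:2] for a,b in zip(u,v)])
    print(nm,m.sum(),np.median(q[:,2]),r,cv2.minAreaRect(w.astype(np.float32)))
# subrack heights
import sys
S=P[110:205:6,170:285:8]
for n in range(0,S.shape[0]): print(110+6*n,np.round(S[n,:,2],3))
E
```

```text
board 170 0.1238978036982668 ((359.6546630859375, 172.03482055664062), (4.02439022064209, 45.34145736694336), 12.680383682250977) ((0.5762588381767273, -0.2794414162635803), (0.010483719408512115, 0.12661884725093842), 76.83795166015625)
filler 160 0.12378243356030622 ((383.91766357421875, 178.87057495117188), (3.687817096710205, 42.95222473144531), 12.52880859375) ((0.560308575630188, -0.34340521693229675), (0.009634078480303288, 0.11926329880952835), 76.3094253540039)
110 [-0.005  0.001  0.001  0.    -0.002  0.032  0.053  0.047  0.007  0.001
 -0.002  0.002  0.001 -0.    -0.003]
116 [ 0.002  0.001 -0.003  0.    -0.001  0.002  0.026  0.023  0.001  0.001
 -0.003  0.001 -0.    -0.003 -0.   ]
122 [-0.001  0.192  0.095 -0.001 -0.003 -0.002 -0.002 -0.001 -0.001 -0.001
 -0.001  0.002 -0.004 -0.004 -0.003]
128 [-0.002  0.19   0.156  0.155  0.157  0.155  0.153  0.152  0.149  0.149
  0.147  0.145  0.146 -0.     0.001]
134 [ 0.001  0.201  0.201  0.201  0.202  0.2    0.2    0.199  0.203  0.203
  0.203  0.202  0.199 -0.002 -0.003]
140 [-0.002  0.184  0.092  0.2    0.087  0.182  0.124  0.07   0.2
[... 462 characters left out ...]
064  0.042  0.055 -0.002 -0.   ]
170 [-0.002 -0.     0.07   0.159  0.045  0.028  0.067  0.029  0.159  0.032
  0.055  0.03   0.051  0.003  0.001]
176 [ 0.002 -0.005  0.068  0.15   0.058  0.021  0.09   0.019  0.152  0.02
  0.024  0.025  0.057 -0.001  0.004]
182 [ 0.001  0.001  0.063  0.143  0.028  0.029  0.131  0.023  0.145  0.022
  0.125  0.022  0.054  0.003 -0.003]
188 [ 0.    -0.002  0.117  0.133  0.115  0.112  0.114  0.111  0.131  0.114
  0.116  0.115  0.116 -0.001 -0.001]
194 [ 0.    -0.     0.127  0.124  0.128  0.127  0.128  0.128    nan  0.128
  0.126  0.128  0.126 -0.002  0.001]
200 [-0.001 -0.     0.002 -0.001  0.003  0.003 -0.005  0.001 -0.001  0.
 -0.002 -0.    -0.001 -0.003 -0.003]
```

```bash
cat >> h.py <<'E'
def fit_rack(col,P,K,T,box,verbose=True):
    u0,u1,v0,v1=box
    th=np.deg2rad(28); c0=None
    psi=0.0
    M=np.zeros(P.shape[:2],bool);M[v0:v1,u0:u1]=1
    M&=(P[...,2]>0.11)&(P[...,2]<0.23)
    ctr=np.array([0.6,0.05]); 
    # initial: plane with normal n through unknown offset: iterate
    off=None
    for it in range(6):
        xh=np.array([np.cos(psi),np.sin(psi),0]);
        n=-np.sin(th)*xh+np.array([0,0,np.cos(th)]); xs=np.cos(th)*xh+np.array([0,0,np.sin(th)]); ys=np.cross(n,xs)
        d=P@n
        if off is None:
            hh=np.histogram(d[M],bins=np.arange(-.3,.3,.002)); k=hh[0].argmax();off=hh[1][k]+.001
        m=M&(abs(d-off)<.005)&(col.min(-1)>140)
        off=np.median(d[m])
        v,u=np.nonzero(m)
        D=np.stack([(u-K[0,2])/K[0,0],(v-K[1,2])/K[1,1],np.ones(len(u))],1)@T[:3,:3].T
        t=(off-T[:3,3]@n)/(D@n);W=T[:3,3]+D*t[:,None]
        ab=np.stack([W@xs,W@ys],1).astype(np.float32)
        r=cv2.minAreaRect(ab); a=r[2]; 
        a=(a+45)%90-45
        psi+=np.deg2rad(a)*1.0
    C=r[0][0]*xs+r[0][1]*ys+off*n
    if verbose: print("n px",m.sum(),"rect",r,"psi deg",np.rad2deg(psi),"centre@112",C,"plane off",off)
    return C,xs,ys,n,m,psi
E
python3 - <<'E'
from h import *
np.set_printoptions(precision=4,suppress=True)
f=np.load("top0.npz");col,P,K,T=[f[k] for k in("col","P","K","T")]
C,xs,ys,n,m,psi=fit_rack(col,P,K,T,(170,285,110,205))
print("expected h of centre .167; sep"); S=C-.075*ys-.112*n;print("slot",S,xs,ys,n)
# check plane by lsq
Q=P[m];A=np.c_[Q[:,:2],np.ones(len(Q))];print(np.linalg.lstsq(A,Q[:,2],rcond=None)[0], np.tan(np.deg2rad(28)))
im=col[...,::-1].copy();im[m]=(0,0,255)
for p in [S,S+.097*n,S+.112*n-.072*xs,S+.112*n+.072*xs,S+.112*n+.05*ys,S+.1*ys+.112*n]:
    q=proj(p,K,T)[0];print(q);cv2.circle(im,tuple(int(round(x)) for x in q),1,(255,0,0),-1)
cv2.imwrite("pics/rack1.png",cv2.resize(im[110:215,170:290],(720,630),interpolation=cv2.INTER_NEAREST)[:600])
E
```

```text
n px 1306 rect ((0.5866428017616272, 0.05436071753501892), (0.16645410656929016, 0.22862452268600464), 0.0) psi deg 2.497390929609537 centre@112 [0.5729 0.0794 0.1666] plane off -0.12322919762630591
expected h of centre .167; sep
slot [0.6287 0.0068 0.0677] [0.8821 0.0385 0.4695] [-0.0436  0.9991  0.    ] [-0.469  -0.0205  0.8829]
[ 0.5298  0.0171 -0.1383] 0.5317094316614788
[253.3197 154.8612]
[253.2829 161.6218]
[253.285  189.8778]
[253.2678 134.5182]
[233.7152 162.788 ]
[214.1526 162.787 ]
```

View pics/rack1.png

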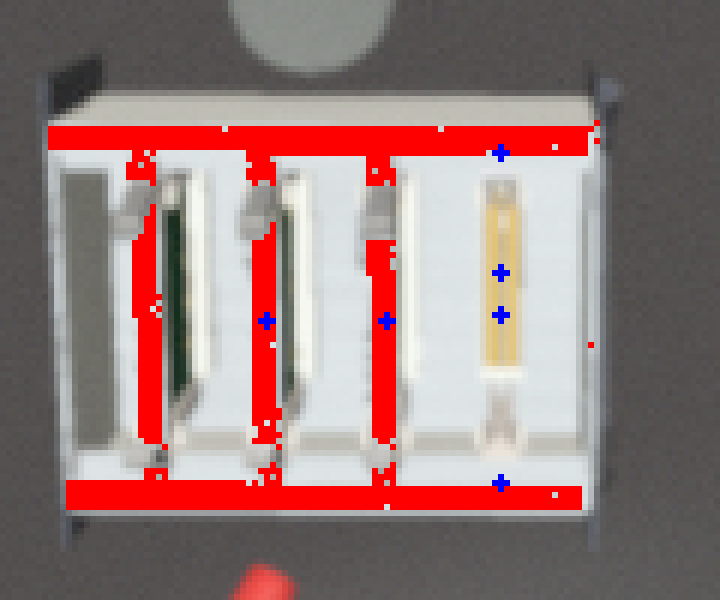

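```bash
cat >> h.py <<'E'
from scipy.spatial.transform import Rotation as R
def tool():
    o=robot.get_obs();return o,np.array(o["position"]),R.from_quat(o["tool_rot"]).as_matrix()
def togo(p,yaw=None):
    o,x,Rm=tool();d=Rm.T@(np.array(p)-x);cur=np.arctan2(Rm[1,0],Rm[0,0])
    print("t",round(o["time"],2),"pos",x.round(4),"yaw deg",round(np.rad2deg(cur),2),"F",np.round(o["ft_force"],1),"w",round(o["grip_width"],4))
    print("shift",d.round(4),"turn",None if yaw is None else round(float((cur-np.deg2rad(yaw)+np.pi)%(2*np.pi)-np.pi),4))
E
python3 - <<'E'
from h import *
np.set_printoptions(precision=4,suppress=True)
f=np.load("top0.npz");P=f["P"]
b=P[150:230:8,435:512:8];print(np.nanmax(b[...,2]),np.nanmax(b[...,1]),np.nanmin(b[...,0]))
a=np.deg2rad(-13.3);c=np.array([.5757,-.2803]);g=c+.027*np.array([np.cos(a),np.sin(a)]);print(g)
togo([*g,.222],-13.3)
E
```

```text
0.17118835358593287 -0.5054033987725217 0.45951342941563095
[ 0.602  -0.2865]
t 0.2 pos [ 0.2609 -0.5675  0.2219] yaw deg 24.68 F [-0.7 -0.6  0.3] w 0.087
shift [ 0.4272 -0.1128  0.0002] turn 0.6629
```

Emit:
{"api": "send_rows", "payload": {"steps": [0.04, 0.05, -0.013, 0, 0.08, 0.04, 0.105, -0.028, 0, 0.17, 0.04, 0.16, -0.042, 0, 0.25, 0.04, 0.215, -0.057, 0, 0.33, 0.04, 0.27, -0.071, 0, 0.42, 0.04, 0.325, -0.086, 0, 0.5, 0.04, 0.38, -0.1, 0, 0.59, 0.04, 0.427, -0.113, 0, 0.663], "force": 40}}

```text
time: 1.2
position: [0.6031, -0.2848, 0.2219]
tool_rot: [0.993, -0.117, -0.0, -0.001]
ft_force: [-0.1, -0.1, 0.1]
grip_width: 0.0401
```

Emit:
{"api": "send_rows", "payload": {"steps": [0.04, 0, 0, 0, 0, 0.04, 0, 0, 0, 0]}}

```text
time: 1.45
position: [0.6027, -0.2846, 0.2215]
tool_rot: [0.993, -0.116, -0.001, -0.001]
ft_force: [-0.2, 0.1, -0.1]
grip_width: 0.0402
```

Run:
```python
from h import *
togo([.602,-.2865,.104],-13.3)
col,P,K,T=cloud("wrist");cv2.imwrite("pics/w1.png",col[...,::-1])
Z=P[...,2]; m=(Z>.116)&(Z<.132)&(col.min(-1)>120)
n,l,st,ce=cv2.connectedComponentsWithStats(m.astype(np.uint8))
for i in range(1,n):
    if st[i,4]>150:
        v,u=np.nonzero(l==i);w=np.array([ray(a,b,K,T,.124)[:2] for a,b in zip(u,v)]).astype(np.float32)
        print(st[i],cv2.minAreaRect(w))
```

```text
t 1.45 pos [ 0.6027 -0.2846  0.2215] yaw deg -13.33 F [-0.2  0.1 -0.1] w 0.0402
shift [0.     0.0021 0.1175] turn -0.0006
[254 154  12 106 973] ((0.5844935178756714, -0.2827529311180115), (0.010926086455583572, 0.11764837056398392), 76.48081970214844)
[314 160  17  95 930] ((0.56966233253479, -0.34628576040267944), (0.010935498401522636, 0.10530762374401093), 76.5371322631836)
```

View pics/w1.png

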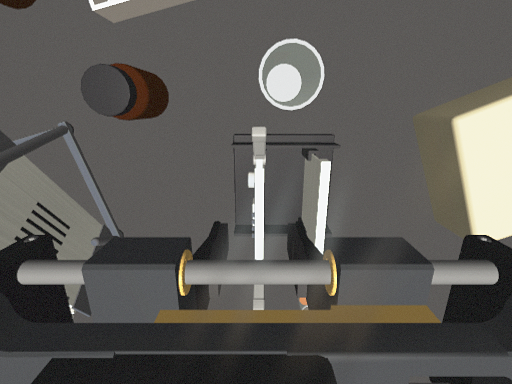

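Wrist view: the bar is at (260,165–310) between the open fingers, the filler's bar is at (322,160–250) outside them, and the beaker at (291,75) is clear. The two cameras agree to 1–4 mm. Descending now.

Emit:
{"api": "send_rows", "payload": {"steps": [0.04, 0.0015, 0.0018, 0.03, 0, 0.04, 0.0015, 0.0018, 0.07, 0, 0.04, 0.0015, 0.0018, 0.1, 0, 0.04, 0.0015, 0.0018, 0.1175, 0, 0.04, 0.0015, 0.0018, 0.1175, 0]}}

```text
time: 2.12
position: [0.6017, -0.2877, 0.1029]
tool_rot: [0.993, -0.118, -0.002, -0.001]
ft_force: [-0.4, 0.2, 0.6]
grip_width: 0.0401
```

Emit:
{"api": "send_rows", "payload": {"steps": [0.0, 0, 0, 0, 0, 0.0, 0, 0, 0, 0, 0, 0, 0, 0, 0, 0, 0, 0, 0, 0]}}

```text
time: 2.62
position: [0.602, -0.2879, 0.1036]
tool_rot: [0.993, -0.117, -0.002, -0.001]
ft_force: [-0.6, -1.8, 1.3]
grip_width: 0.0097
```

Run:
```python
from h import *
togo([.602,-.2865,.104],-13.3)
col,P,K,T=cloud("side");cv2.imwrite("pics/s2.png",cv2.resize(col[110:210,220:330,::-1],(660,600)))
```

```text
t 2.62 pos [ 0.602  -0.2879  0.1036] yaw deg -13.47 F [-0.6 -1.8  1.3] w 0.0097
shift [-0.0004 -0.0014 -0.0004] turn -0.0029
```

View pics/s2.png

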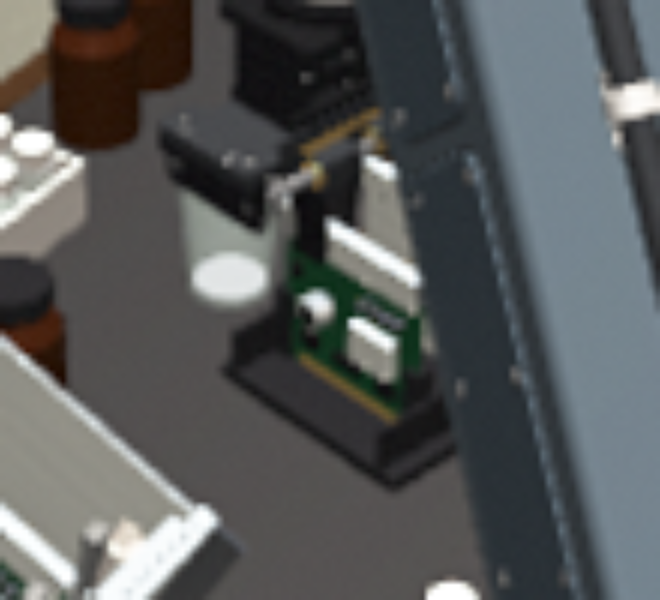

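Grip width is 9.7 mm and the bar is 10 mm thick, so the board is held. Lifting straight up.

Emit:
{"api": "send_rows", "payload": {"steps": [0, 0, 0, -0.02, 0, 0, 0, 0, -0.05, 0, 0, 0, 0, -0.09, 0, 0, 0, 0, -0.13, 0, 0, 0, 0, -0.16, 0, 0, 0, 0, -0.17, 0, 0, 0, 0, -0.17, 0]}}

```text
time: 3.55
position: [0.6023, -0.2881, 0.273]
tool_rot: [0.993, -0.117, -0.002, -0.001]
ft_force: [0.2, 0.4, -4.1]
grip_width: 0.0095
```

Run:
```python
from h import *
togo([.602,-.2865,.104],-13.3);print(robot.get_obs()["moment"])
col,P,K,T=cloud("side");cv2.imwrite("pics/s3.png",cv2.resize(col[70:200,210:340,::-1],(600,600)))
```

```text
t 3.55 pos [ 0.6023 -0.2881  0.273 ] yaw deg -13.46 F [ 0.2  0.4 -4.1] w 0.0095
shift [ 0.     -0.0012  0.169 ] turn -0.0028
[ 0.04259    -0.02359627 -0.00252451]
```

View pics/s3.png

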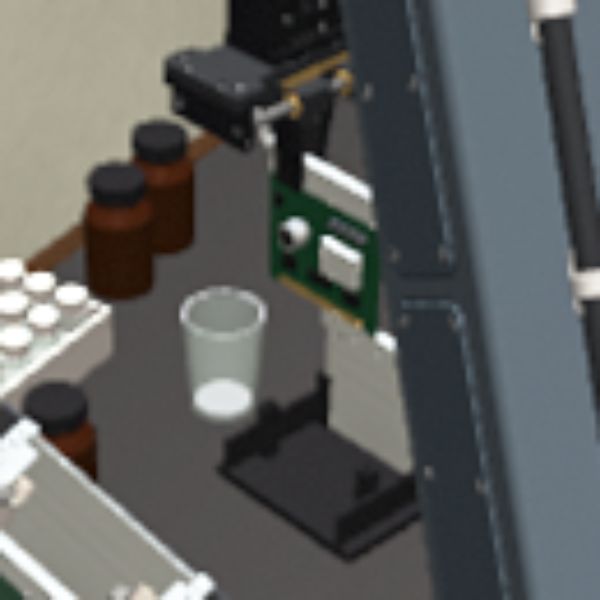

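Lifted upright and the levers are still open. Next I'll move to clear air beside the rack, align the yaw, and let the board swing to about 28° in a light grip.

Run:
```python
from h import *
togo([.55,-.13,.35],2.5)
```

```text
t 3.6 pos [ 0.6018 -0.2878  0.272 ] yaw deg -13.46 F [-0.1  0.3 -4.9] w 0.0099
shift [-0.0876 -0.1415 -0.0772] turn -0.2785
```

Emit:
{"api": "send_rows", "payload": {"steps": [0, -0.015, -0.024, -0.014, -0.05, 0, -0.035, -0.057, -0.03, -0.11, 0, -0.055, -0.09, -0.05, -0.17, 0, -0.075, -0.12, -0.066, -0.23, 0, -0.088, -0.141, -0.077, -0.279, 0, -0.088, -0.141, -0.077, -0.279]}}

```text
time: 4.35
position: [0.5491, -0.1289, 0.3498]
tool_rot: [1.0, 0.023, -0.003, -0.002]
ft_force: [-0.3, -0.4, -2.8]
grip_width: 0.0096
```

Run:
```python
from h import *
togo([.55,-.13,.35],2.5)
for n in("side","top","wrist"):
    c=cams.camera(n)["color"];cv2.imwrite(f"pics/{n}4.png",c[...,::-1])
```

```text
t 4.35 pos [ 0.5491 -0.1289  0.3498] yaw deg 2.66 F [-0.3 -0.4 -2.8] w 0.0096
shift [ 0.0008  0.0011 -0.0002] turn 0.0028
```

View pics/side4.png

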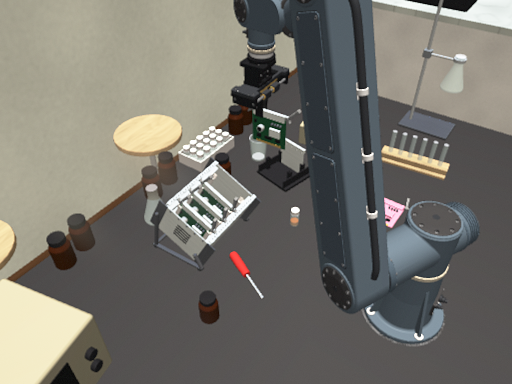

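View pics/wrist4.png

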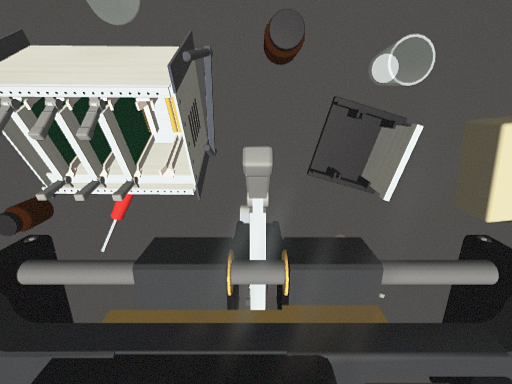

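Emit:
{"api": "send_rows", "payload": {"steps": [0, 0, 0, 0, 0, 0, 0, 0, 0, 0], "force": 10}}

```text
time: 4.75
position: [0.5496, -0.132, 0.348]
tool_rot: [1.0, 0.021, -0.004, -0.002]
ft_force: [0.5, 0.5, -4.0]
grip_width: 0.0095
```

```bash
cat >> h.py <<'E'
def board_side(tag,box=(215,320,75,185),yc=None):
    # green plate seen by the side camera: corners by ray onto the board plane (through the TCP, normal tool y)
    col,P,K,T=cloud("side");u0,u1,v0,v1=box
    o,x,Rm=tool();yh=-Rm[:,1];xh=Rm[:,0]
    a=col.astype(int);m=np.zeros(a.shape[:2],np.uint8);m[v0:v1,u0:u1]=1
    m&=((a[...,1]>a[...,0]+14)&(a[...,1]>a[...,2]+4)).astype(np.uint8)
    near=(abs((P-x)@yh)<.035);m&=near.astype(np.uint8)
    cs,_=cv2.findContours(m,cv2.RETR_EXTERNAL,cv2.CHAIN_APPROX_NONE)
    pts=np.concatenate([c for c in cs if cv2.contourArea(c)>8])[:,0].astype(float)
    D=np.stack([(pts[:,0]-K[0,2])/K[0,0],(pts[:,1]-K[1,2])/K[1,1],np.ones(len(pts))],1)@T[:3,:3].T
    p0=x+yh*.0015
    t=((p0-T[:3,3])@yh)/(D@yh);W=T[:3,3]+D*t[:,None]-x
    ab=np.stack([W@xh,W[:,2]],1).astype(np.float32)
    r=cv2.minAreaRect(ab);print("green rect rel TCP (x fwd,z up):",np.round(r[0],4),np.round(r[1],4),"angle",round(r[2],2))
    print(cv2.boxPoints(r).round(4).tolist())
    im=col[...,::-1].copy();im[m>0]=(0,0,255)
    cr=np.hstack([col[v0:v1,u0:u1,::-1],im[v0:v1,u0:u1]]);s=min(790/cr.shape[1],590/cr.shape[0])
    cv2.imwrite(f"pics/{tag}.png",cv2.resize(cr,None,fx=s,fy=s,interpolation=cv2.INTER_CUBIC))
E
python3 - <<'E'
from h import *
togo([.55,-.13,.35],2.5);board_side("b5")
E
```

```text
t 4.75 pos [ 0.5496 -0.132   0.348 ] yaw deg 2.42 F [ 0.5  0.5 -4. ] w 0.0095
shift [ 0.0005 -0.002  -0.002 ] turn -0.0014
green rect rel TCP (x fwd,z up): [-0.0266 -0.0479] [0.0857 0.1094] angle 89.65
[[-0.08160000294446945, -0.09040000289678574], [0.027799999341368675, -0.09109999984502792], [0.028300000354647636, -0.005400000140070915], [-0.08100000023841858, -0.004699999932199717]]
```

View pics/b5.png

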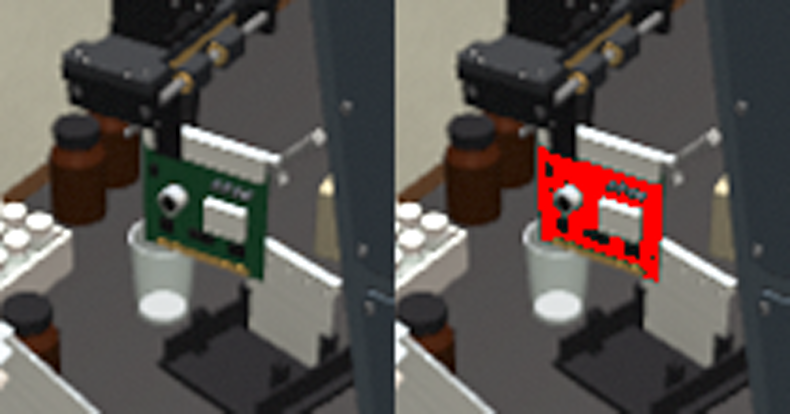

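The measurement is consistent: plate 109 mm wide, grip 27 mm off centre, upright. It does not swing at 10 N, so I'll go lower.

Emit:
{"api": "send_rows", "payload": {"steps": [0, 0, 0, 0, 0, 0, 0, 0, 0, 0], "force": 6}}

```text
time: 5.05
position: [0.5496, -0.132, 0.348]
tool_rot: [1.0, 0.021, -0.004, -0.002]
ft_force: [0.1, -0.2, -3.9]
grip_width: 0.0099
```

Run:
```python
from h import *
togo([.55,-.13,.35],2.5);board_side("b6")
```

```text
t 5.05 pos [ 0.5496 -0.132   0.348 ] yaw deg 2.41 F [ 0.1 -0.2 -3.9] w 0.0099
shift [ 0.0005 -0.0019 -0.002 ] turn -0.0015
green rect rel TCP (x fwd,z up): [-0.0039 -0.0528] [0.1087 0.0906] angle 21.15
[[-0.07100000232458115, -0.03020000085234642], [-0.03830000013113022, -0.11469999700784683], [0.06310000270605087, -0.07540000230073929], [0.030500000342726707, 0.009100000374019146]]
```

It swung to about 21°. I'll give it a little longer at a slightly lighter grip.

Emit:
{"api": "send_rows", "payload": {"steps": [0, 0, 0, 0, 0], "force": 5.5}}

```text
time: 5.22
position: [0.5496, -0.1319, 0.3481]
tool_rot: [1.0, 0.021, -0.004, -0.002]
ft_force: [-0.3, -0.3, -3.1]
grip_width: 0.0097
```

Run:
```python
from h import *
togo([.55,-.13,.35],2.5);board_side("b7")
```

```text
t 5.22 pos [ 0.5496 -0.1319  0.3481] yaw deg 2.42 F [-0.3 -0.3 -3.1] w 0.0097
shift [ 0.0004 -0.0019 -0.0019] turn -0.0014
green rect rel TCP (x fwd,z up): [ 0.0035 -0.0539] [0.108  0.0871] angle 27.37
[[-0.06449999660253525, -0.04010000079870224], [-0.024399999529123306, -0.11739999800920486], [0.07150000333786011, -0.06780000030994415], [0.03139999881386757, 0.009600000455975533]]
```

View pics/b7.png

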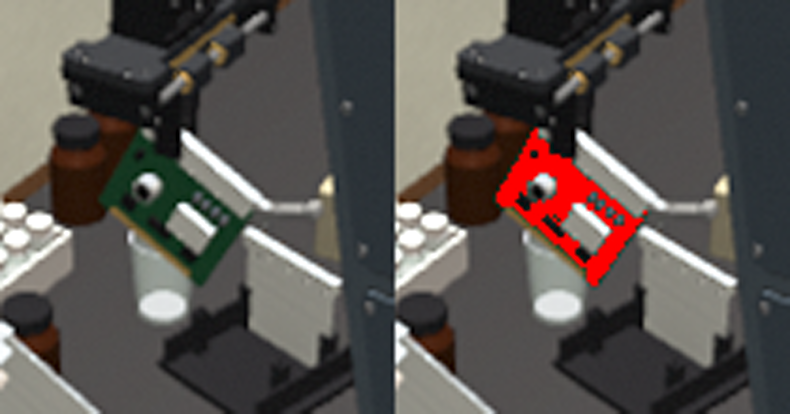

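Emit:
{"api": "send_rows", "payload": {"steps": [0, 0, 0, 0, 0, 0, 0, 0, 0, 0], "force": 25}}

```text
time: 5.52
position: [0.5496, -0.1318, 0.3482]
tool_rot: [1.0, 0.021, -0.004, -0.002]
ft_force: [0.5, 0.1, -3.4]
grip_width: 0.0101
```

Run:
```python
from h import *
togo([.55,-.13,.35],2.5);board_side("b8")
col,P,K,T=cloud("top");np.savez("top8.npz",col=col,P=P,K=K,T=T);cv2.imwrite("pics/t8.png",col[...,::-1])
```

```text
t 5.53 pos [ 0.5496 -0.1318  0.3482] yaw deg 2.43 F [ 0.5  0.1 -3.4] w 0.0101
shift [ 0.0005 -0.0018 -0.0018] turn -0.0013
green rect rel TCP (x fwd,z up): [ 0.0035 -0.0539] [0.108  0.0871] angle 27.37
[[-0.06449999660253525, -0.04010000079870224], [-0.024399999529123306, -0.11739999800920486], [0.07150000333786011, -0.06780000030994415], [0.03139999881386757, 0.009600000455975533]]
```

View pics/t8.png

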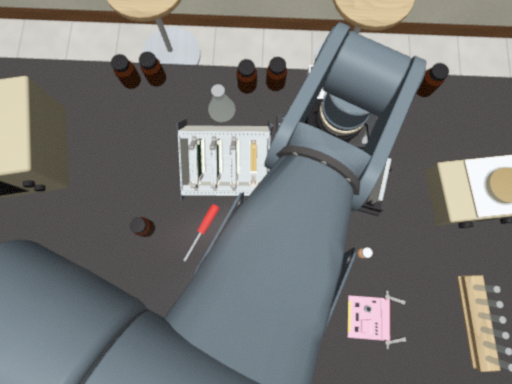

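Tilt is held at 27.4°, and the board origin relative to the TCP agrees between image and kinematics to 0.5 mm. Moving to above the mouth, with the board foot at slot z ≈ 0.15.

```bash
cat >> h.py <<'E'
psi=np.deg2rad(2.5)
n28=np.array([-np.sin(np.deg2rad(28))*np.cos(psi),-np.sin(np.deg2rad(28))*np.sin(psi),np.cos(np.deg2rad(28))])
x28=np.array([np.cos(np.deg2rad(28))*np.cos(psi),np.cos(np.deg2rad(28))*np.sin(psi),np.sin(np.deg2rad(28))])
y28=np.cross(n28,x28)
S0=np.array([.6287,.0068,.0677])
def tcp_for(s,S=S0,off=(.0234,-.0925)):
    return S+s*n28-np.array([off[0]*np.cos(psi),off[0]*np.sin(psi),off[1]])
E
python3 - <<'E'
from h import *
p=tcp_for(.15);print(p);togo([p[0],p[1],.35],2.5);togo(p,2.5)
E
```

```text
[0.53496856 0.0027076  0.29264214]
t 5.62 pos [ 0.5496 -0.1319  0.3482] yaw deg 2.43 F [ 0.3 -1.1 -3.4] w 0.0096
shift [-0.0089 -0.1351 -0.0012] turn -0.0013
t 5.62 pos [ 0.5496 -0.1319  0.3482] yaw deg 2.43 F [ 0.3 -1.1 -3.4] w 0.0096
shift [-0.0085 -0.1348  0.0561] turn -0.0013
```

Emit:
{"api": "send_rows", "payload": {"steps": [0, -0.002, -0.03, 0, 0, 0, -0.004, -0.065, 0, 0, 0, -0.006, -0.1, 0, 0, 0, -0.0085, -0.13, 0, 0, 0, -0.0085, -0.135, 0.015, 0, 0, -0.0085, -0.135, 0.035, 0, 0, -0.0085, -0.135, 0.05, 0, 0, -0.0085, -0.135, 0.056, 0]}}

```text
time: 6.62
position: [0.5344, 0.0024, 0.2913]
tool_rot: [1.0, 0.021, -0.005, -0.002]
ft_force: [-0.1, -0.5, -3.4]
grip_width: 0.0097
```

Run:
```python
from h import *
togo(tcp_for(.15),2.5);board_side("b9",(160,290,80,230))
col,P,K,T=cloud("wrist");cv2.imwrite("pics/w9.png",col[...,::-1])
for s,x,y in((.097,.06,0),(.112,.072,0),(.112,.072,.05),(0.112,0.0,.05),(0.02,0.03,0)): print((s,x,y),proj(S0+s*n28+x*x28+y*y28,K,T))
```

```text
t 6.62 pos [0.5344 0.0024 0.2913] yaw deg 2.38 F [-0.1 -0.5 -3.4] w 0.0097
shift [ 0.0006 -0.0003 -0.0013] turn -0.0021
green rect rel TCP (x fwd,z up): [ 0.0041 -0.0542] [0.1083 0.0829] angle 27.71
[[-0.06310000270605087, -0.04270000010728836], [-0.02449999935925007, -0.1160999983549118], [0.07129999995231628, -0.065700002014637], [0.03280000016093254, 0.007600000128149986]]
(0.097, 0.06, 0) [[256.48636243  87.02317736]]
(0.112, 0.072, 0) [[256.33852112  81.27338902]]
(0.112, 0.072, 0.05) [[199.68060286  81.38324543]]
(0.112, 0.0, 0.05) [[210.31148896 147.77014911]]
(0.02, 0.03, 0) [[256.89228196  83.07651411]]
```

View pics/b9.png

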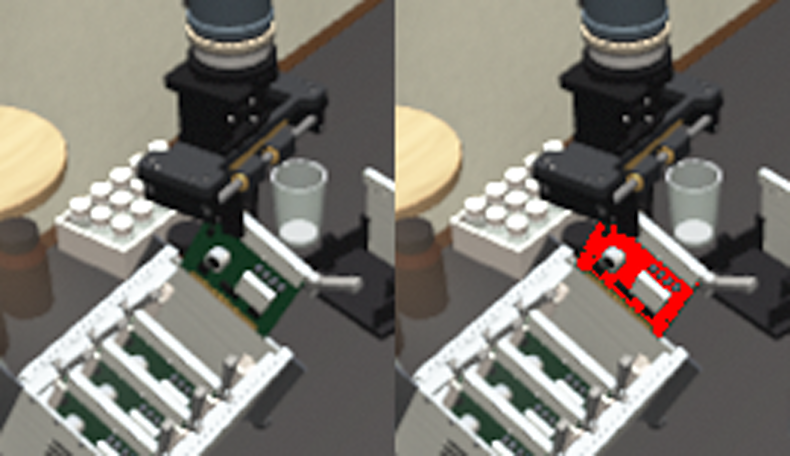

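View pics/w9.png

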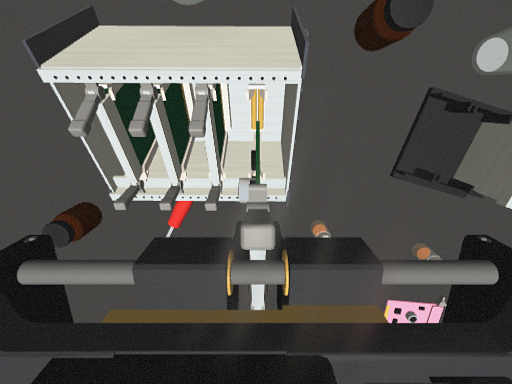

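Run:
```python
import cv2
i=cv2.imread("pics/w9.png");cv2.imwrite("pics/w9c.png",cv2.resize(i[60:220,180:310],(650,800)[0:2],interpolation=cv2.INTER_CUBIC)[:600])
```

```text
(no output)
```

View pics/w9c.png

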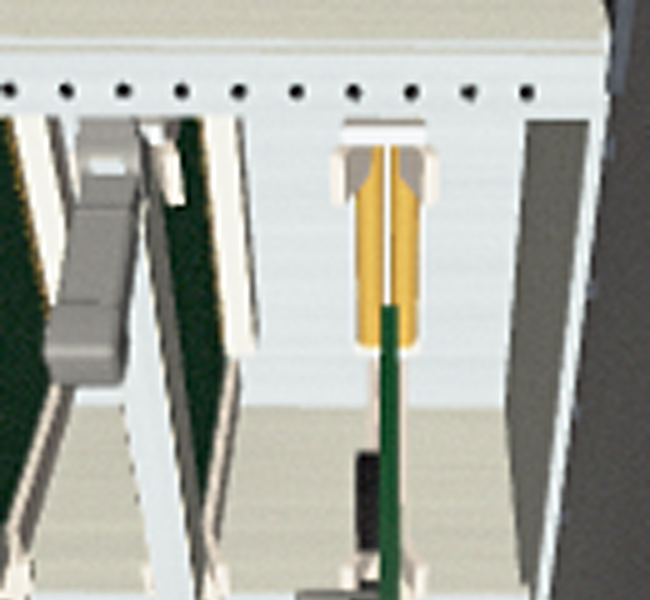

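Wrist crop: the board edge at crop (389,300) lines up with the connector gap at (389,200) and with the rear mouth, whose centre is near 385. That is within about 1 mm. Now entering the mouth.

Emit:
{"api": "send_rows", "payload": {"steps": [0, 0.005, -0.0005, 0.008, 0, 0, 0.011, -0.0008, 0.019, 0, 0, 0.017, -0.0008, 0.03, 0, 0, 0.023, -0.0008, 0.041, 0, 0, 0.028, -0.0008, 0.051, 0, 0, 0.0334, -0.0008, 0.0605, 0, 0, 0.0334, -0.0008, 0.0605, 0]}}

```text
time: 7.6
position: [0.5673, 0.0049, 0.2301]
tool_rot: [1.0, 0.021, -0.006, -0.002]
ft_force: [-0.2, 0.4, -3.2]
grip_width: 0.0098
```

Run:
```python
from h import *
togo(tcp_for(.04),2.5);board_side("b10",(160,290,80,230))
col,P,K,T=cloud("wrist");cv2.imwrite("pics/w10.png",cv2.resize(col[30:230,160:330,::-1],None,fx=3,fy=3,interpolation=cv2.INTER_CUBIC))
```

```text
t 7.6 pos [0.5673 0.0049 0.2301] yaw deg 2.39 F [-0.2  0.4 -3.2] w 0.0098
shift [0.0196 0.0009 0.0343] turn -0.0019
green rect rel TCP (x fwd,z up): [ 0.0019 -0.0533] [0.1069 0.0757] angle 26.43
[[-0.06279999762773514, -0.04320000112056732], [-0.029200000688433647, -0.11100000143051147], [0.066600002348423, -0.06340000033378601], [0.03290000185370445, 0.004399999976158142]]
```

View pics/b10.png

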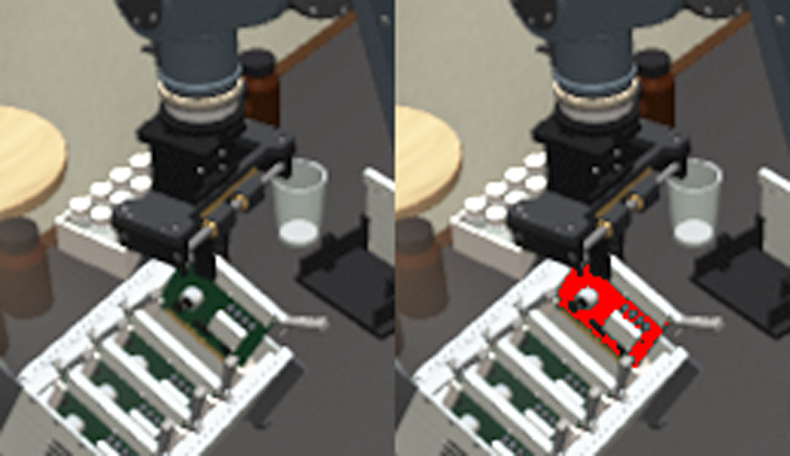

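View pics/w10.png

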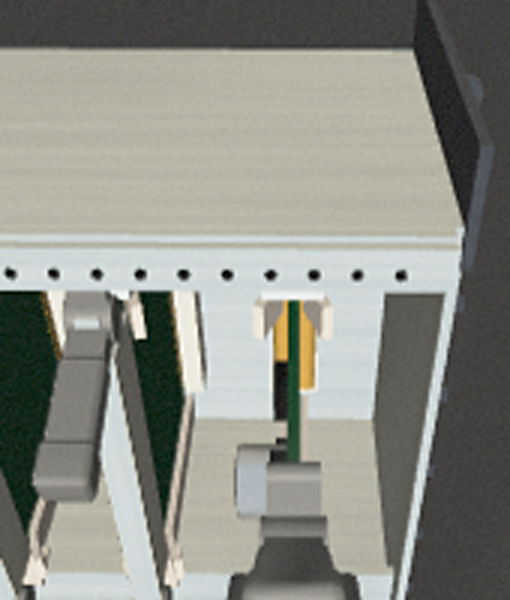

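Board centred in the rear mouth (crop 294,300 between 255 and 333) with no contact force. Continuing down the guides with a softer grip so the guides can set the tilt.

Emit:
{"api": "send_rows", "payload": {"steps": [0, 0.0025, 0.0001, 0.0045, 0, 0, 0.005, 0.0003, 0.009, 0, 0, 0.0075, 0.0005, 0.0135, 0, 0, 0.01, 0.0007, 0.018, 0, 0, 0.0125, 0.0009, 0.0225, 0, 0, 0.015, 0.0009, 0.0265, 0, 0, 0.0172, 0.0009, 0.0305, 0, 0, 0.0196, 0.0009, 0.0343, 0], "force": 12}}

```text
time: 8.7
position: [0.5861, 0.005, 0.1961]
tool_rot: [1.0, 0.021, -0.006, -0.002]
ft_force: [-2.5, 0.0, -2.5]
grip_width: 0.0099
```

Run:
```python
from h import *
togo(tcp_for(.015),2.5);board_side("b11",(160,290,80,230));print(robot.get_obs()["moment"])
```

```text
t 8.7 pos [0.5861 0.005  0.1961] yaw deg 2.4 F [-2.5  0.  -2.5] w 0.0099
shift [0.0124 0.0001 0.0226] turn -0.0018
green rect rel TCP (x fwd,z up): [-0.0033 -0.0489] [0.1026 0.0679] angle 25.27
[[-0.0640999972820282, -0.04010000079870224], [-0.035100001841783524, -0.1014999970793724], [0.0575999990105629, -0.05770000070333481], [0.028599999845027924, 0.003700000001117587]]
[0.0801393  0.34283436 0.05849562]
```

View pics/b11.png

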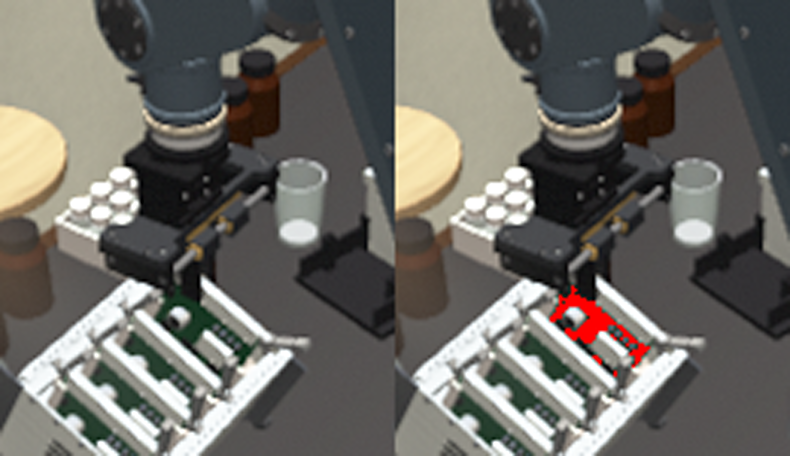

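Emit:
{"api": "send_rows", "payload": {"steps": [0, 0.0012, 0, 0.0035, 0, 0, 0.003, 0, 0.007, 0, 0, 0.005, 0, 0.011, 0, 0, 0.007, 0, 0.015, 0, 0, 0.0095, 0, 0.019, 0, 0, 0.0112, 0.0001, 0.0226, 0, 0, 0.0112, 0.0001, 0.0226, 0]}}

```text
time: 9.62
position: [0.5976, 0.0055, 0.1726]
tool_rot: [1.0, 0.021, -0.006, -0.002]
ft_force: [-0.9, -0.3, -3.2]
grip_width: 0.0093
```

Run:
```python
from h import *
togo(tcp_for(.006),2.5);print(robot.get_obs()["moment"])
col,P,K,T=cloud("side");cv2.imwrite("pics/s12.png",cv2.resize(col[80:230,160:290,::-1],None,fx=4.5,fy=4,interpolation=cv2.INTER_CUBIC))
col,P,K,T=cloud("wrist");cv2.imwrite("pics/w12.png",col[...,::-1])
```

```text
t 9.62 pos [0.5976 0.0055 0.1726] yaw deg 2.39 F [-0.9 -0.3 -3.2] w 0.0093
shift [0.005  0.0001 0.0071] turn -0.0019
[ 0.05097709 -0.01550272 -0.01857209]
```

View pics/s12.png

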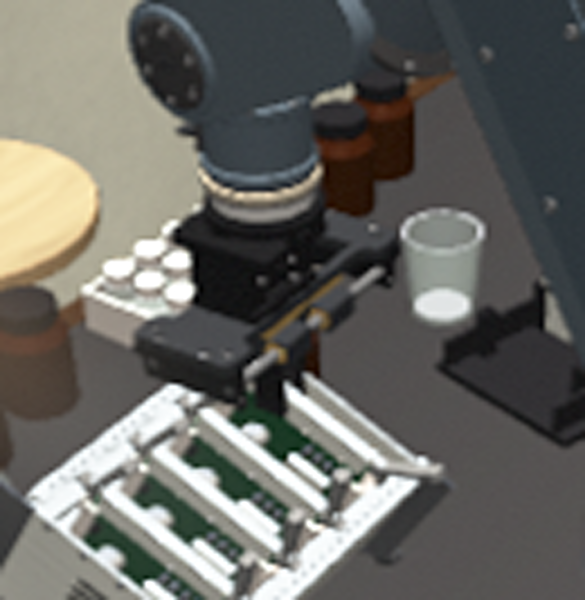

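View pics/w12.png

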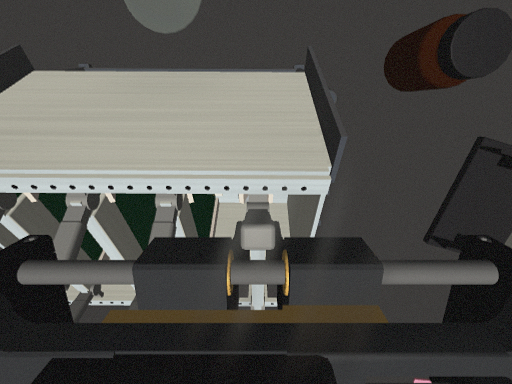

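Emit:
{"api": "send_rows", "payload": {"steps": [0, 0.001, 0, 0.002, 0, 0, 0.002, 0, 0.004, 0, 0, 0.003, 0, 0.0055, 0, 0, 0.004, 0, 0.0071, 0, 0, 0.004, 0, 0.0071, 0]}}

```text
time: 10.35
position: [0.6012, 0.0058, 0.1658]
tool_rot: [1.0, 0.021, -0.006, -0.002]
ft_force: [-1.6, 0.4, -0.8]
grip_width: 0.0098
```

Run:
```python
from h import *
togo(tcp_for(.0),2.5);print(robot.get_obs()["moment"])
col,P,K,T=cloud("side");cv2.imwrite("pics/s13.png",cv2.resize(col[155:255,160:280,::-1],None,fx=6,fy=6,interpolation=cv2.INTER_CUBIC))
```

```text
t 10.35 pos [0.6012 0.0058 0.1658] yaw deg 2.39 F [-1.6  0.4 -0.8] w 0.0098
shift [0.0041 0.0002 0.0055] turn -0.002
[ 0.21659417  0.3690911  -0.00194936]
```

View pics/s13.png

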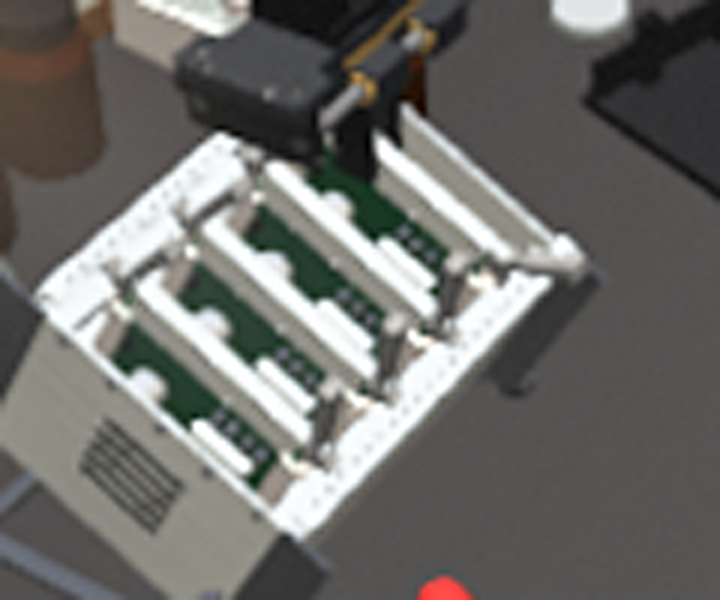

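The board has met the connector: the foot is at about z = 6 mm and the wrist is unloaded by about 2.5 N. Opening a little and lifting clear.

Emit:
{"api": "send_rows", "payload": {"steps": [0.022, 0, 0, 0, 0, 0.022, 0, 0, 0, 0, 0.022, 0, 0, 0, 0]}}

```text
time: 10.78
position: [0.6018, 0.0056, 0.1661]
tool_rot: [1.0, 0.021, -0.005, -0.002]
ft_force: [1.0, -0.1, 0.1]
grip_width: 0.0209
```

Emit:
{"api": "send_rows", "payload": {"steps": [0.022, 0, 0, -0.015, 0, 0.022, 0, 0, -0.04, 0, 0.022, 0, 0, -0.08, 0, 0.022, 0, 0, -0.12, 0, 0.022, 0, 0, -0.15, 0, 0.022, 0, 0, -0.15, 0]}}

```text
time: 11.52
position: [0.6053, 0.0047, 0.3202]
tool_rot: [1.0, 0.021, -0.001, -0.001]
ft_force: [-0.2, 0.7, 0.2]
grip_width: 0.0221
```

Run:
```python
from h import *
togo(tcp_for(.0),2.5)
col,P,K,T=cloud("side");np.savez("side14.npz",col=col,P=P,K=K,T=T);cv2.imwrite("pics/s14.png",cv2.resize(col[155:255,160:280,::-1],None,fx=6,fy=6,interpolation=cv2.INTER_CUBIC))
col,P,K,T=cloud("wrist");np.savez("wrist14.npz",col=col,P=P,K=K,T=T);cv2.imwrite("pics/w14.png",col[...,::-1])
for b in((-95,141),(95,141),(-60,106),(60,106)):
    for s in (0.,.005): print(b,s,proj(S0+(b[1]/1e3+s)*n28+b[0]/1e3*x28,K,T).round(1))
```

```text
t 11.53 pos [0.6053 0.0047 0.3202] yaw deg 2.39 F [-0.2  0.7  0.2] w 0.0221
shift [ 0.0004 -0.0006  0.16  ] turn -0.002
(-95, 141) 0.0 [[256.7 260.2]]
(-95, 141) 0.005 [[256.7 263.4]]
(95, 141) 0.0 [[255.8 154.4]]
(95, 141) 0.005 [[255.7 157.8]]
(-60, 106) 0.0 [[256.6 225.7]]
(-60, 106) 0.005 [[256.6 228.6]]
(60, 106) 0.0 [[256.2 160.1]]
(60, 106) 0.005 [[256.1 163. ]]
```

View pics/s14.png

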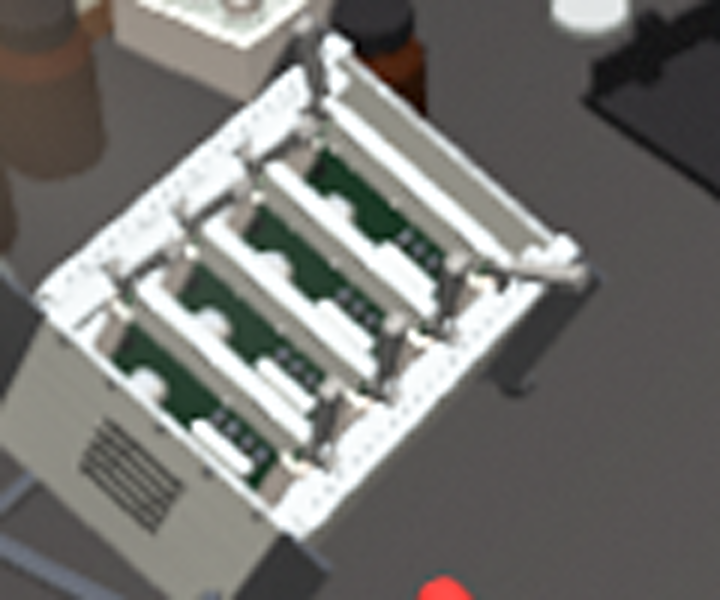

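View pics/w14.png

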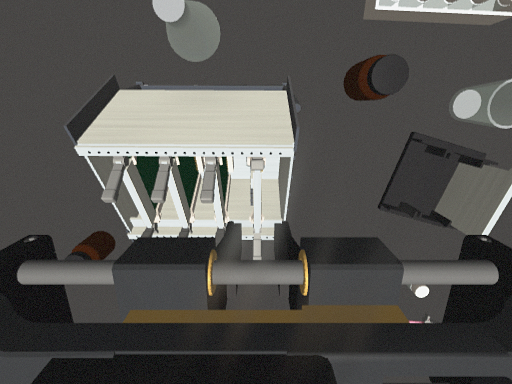

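Run:
```python
from h import *
np.set_printoptions(precision=1,suppress=True)
for f in("wrist14","side14"):
    d=np.load(f+".npz");P=d["P"];col=d["col"]
    q=(P-S0);L=np.stack([q@x28,q@y28,q@n28],-1)*1000
    a=abs(L[...,1])<9;br=col.min(-1)>120
    for x0 in(-45,-25,0,25,45):
        m=a&(abs(L[...,0]-x0)<10)&(L[...,2]>95)&(L[...,2]<130)
        m2=(abs(L[...,1]-50)<9)&(abs(L[...,0]-x0)<10)&(L[...,2]>95)&(L[...,2]<130)
        print(f,"bar x",x0,m.sum(),"z",np.median(L[m][:,2]),"y",np.median(L[m][:,1])," neigh",m2.sum(),np.median(L[m2][:,2]),np.median(L[m2][:,1]))
    for sg in(-1,1):
        m=a&(L[...,0]*sg>58)&(L[...,2]>118)&(L[...,2]<165)&(abs(L[...,0])<110)
        print("lever",sg,m.sum(), L[m].min(0) if m.any() else "",L[m].max(0) if m.any() else "")
```

```text
wrist14 bar x -45 74 z 114.97959388631006 y -0.6099160165590723  neigh 136 113.25514125792087 49.11266811055954
wrist14 bar x -25 70 z 115.20170332461052 y -0.6410903959433587  neigh 94 112.93805952697285 48.65150043043636
wrist14 bar x 0 86 z 115.14155925810255 y -0.7120155585135405  neigh 105 112.76781272441262 47.805289444358614
wrist14 bar x 25 107 z 115.24542278397777 y -0.8332267375478627  neigh 84 112.23529423538525 45.72053193929398
wrist14 bar x 45 118 z 115.32682293951078 y -0.8840014768200049  neigh 63 107.28182348057265 45.061929218305366
lever -1 205 [-89.7  -6.2 118.1] [-66.8   5.2 143. ]
lever 1 148 [ 83.5  -6.7 144. ] [ 92.7   5.4 151.2]
side14 bar x -45 36 z 110.89067543300037 y 2.5949692839284  neigh 41 110.04168331725347 54.51374978016221
side14 bar x -25 42 z 108.74614071996103 y 3.098982845362351  neigh 40 109.44150604691225 54.596483498950064
side14 bar x 0 44 z 110.24908094920679 y 3.0755806369473553  neigh 41 108.20962399873228 54.414633636377815
side14 bar x 25 45 z 111.46670064630405 y 3.792238883108548  neigh 40 108.83178541088733 54.3238899688357
side14 bar x 45 38 z 111.09701108635824 y 3.6681185839714168  neigh 46 110.77114765554069 54.98499495727128
lever -1 49 [-98.3  -7.  118.9] [-65.2   8.7 148.7]
lever 1 56 [ 61.6  -7.1 118.4] [ 91.6   7.3 152.8]
```

Wrist depth: bar top at 115 mm against 112.8 mm on the neighbour, so the board stands about 3 mm proud at y ≈ −0.7 mm, with both levers out at |x| ≈ 90–98 mm. In world terms lever A's open handle lies nearly horizontal. A vertical finger would jam pushing it, so I'll hold the handle lightly between the pads and lead it along its arc.

```bash
cat >> h.py <<'E'
# position on a lever handle in world: side -1 (a) / +1 (b), theta lever angle, r from pivot, dz board height
def hand(side,th,r,dz,S=S0):
    lean=th-0.26  # outward lean in slot frame
    return S+(.106+dz+r*np.cos(lean))*n28+side*(.060+r*np.sin(lean))*x28
E
python3 - <<'E'
from h import *
g=hand(-1,1.0,.043,.004);print(g)
t=g-np.array([0,.0005,.015]);togo([t[0],t[1],.24],2.4);togo(t,2.4)
E
```

```text
[4.83711213e-01 4.69652870e-04 1.51081153e-01]
t 11.62 pos [0.603  0.0051 0.3162] yaw deg 2.39 F [-1.2 -0.  -0.1] w 0.0218
shift [-0.1186  0.0005  0.0774] turn -0.0003
t 11.62 pos [0.603  0.0051 0.3162] yaw deg 2.39 F [-1.2 -0.  -0.1] w 0.0218
shift [-0.1176  0.0009  0.1813] turn -0.0003
```

Emit:
{"api": "send_rows", "payload": {"steps": [0.028, -0.025, 0, 0.01, 0, 0.028, -0.055, 0, 0.025, 0, 0.028, -0.085, 0, 0.045, 0, 0.028, -0.11, 0, 0.065, 0, 0.028, -0.1186, 0.0005, 0.0774, 0, 0.028, -0.1186, 0.0005, 0.0774, 0]}}

```text
time: 12.38
position: [0.4814, 0.0003, 0.238]
tool_rot: [1.0, 0.021, -0.008, -0.003]
ft_force: [0.3, 0.1, 0.1]
grip_width: 0.0281
```

Run:
```python
from h import *
g=hand(-1,1.0,.043,.004);t=g-np.array([0,.0005,.015]);togo(t,2.4)
col,P,K,T=cloud("side");cv2.imwrite("pics/s15.png",cv2.resize(col[130:250,180:310,::-1],None,fx=5,fy=5,interpolation=cv2.INTER_CUBIC))
```

```text
t 12.38 pos [4.814e-01 3.000e-04 2.380e-01] yaw deg 2.36 F [0.3 0.1 0.1] w 0.0281
shift [0.0039 0.0011 0.1019] turn -0.0006
```

View pics/s15.png

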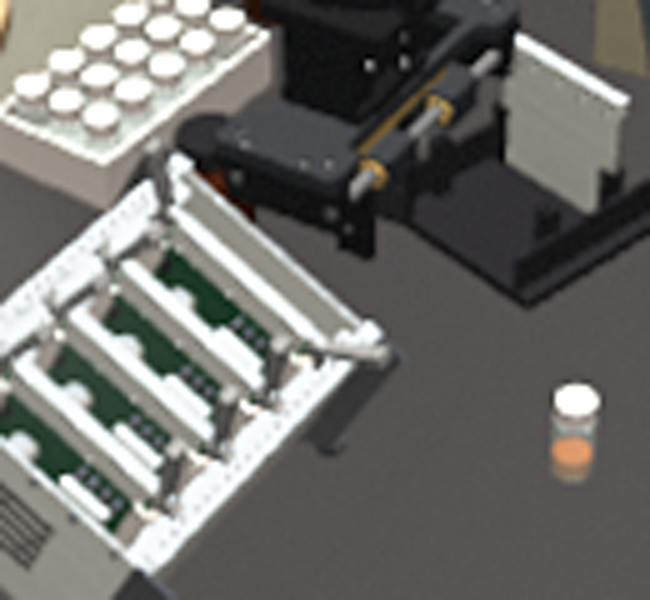

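Emit:
{"api": "send_rows", "payload": {"steps": [0.028, 0.0035, 0.001, 0.03, 0, 0.028, 0.0035, 0.001, 0.06, 0, 0.028, 0.0035, 0.001, 0.085, 0, 0.028, 0.0035, 0.001, 0.1, 0, 0.028, 0.0035, 0.001, 0.102, 0]}}

```text
time: 13.05
position: [0.4855, -0.0003, 0.1361]
tool_rot: [1.0, 0.021, -0.007, -0.003]
ft_force: [0.1, 0.1, -0.4]
grip_width: 0.0278
```

Emit:
{"api": "send_rows", "payload": {"steps": [0.0, 0, 0, 0, 0, 0.0, 0, 0, 0, 0, 0, 0, 0, 0, 0], "force": 12}}

```text
time: 13.42
position: [0.4862, 0.0005, 0.1368]
tool_rot: [1.0, 0.02, -0.006, -0.003]
ft_force: [1.4, 4.1, 0.8]
grip_width: 0.0119
```

Run:
```python
from h import *
g=hand(-1,1.0,.043,.004);t=g-np.array([0,.0005,.015]);togo(t,2.4)
col,P,K,T=cloud("side");cv2.imwrite("pics/s16.png",cv2.resize(col[150:250,200:300,::-1],None,fx=6,fy=6,interpolation=cv2.INTER_CUBIC))
```

```text
t 13.43 pos [0.4862 0.0005 0.1368] yaw deg 2.33 F [1.4 4.1 0.8] w 0.0119
shift [-0.0025  0.0005  0.0007] turn -0.0013
```

View pics/s16.png

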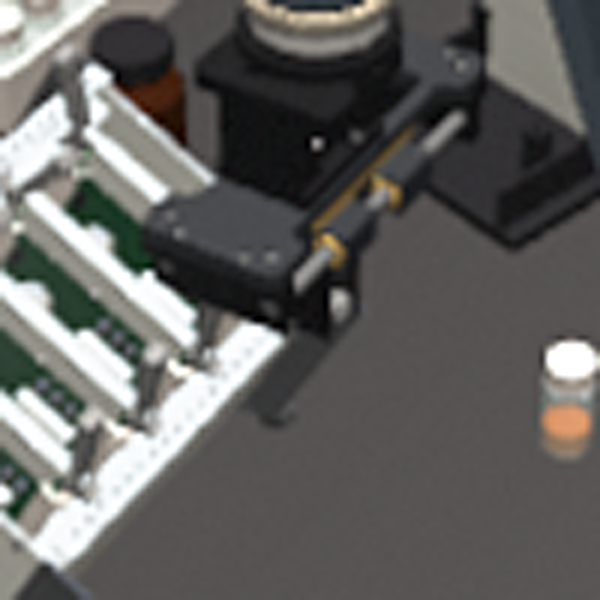

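Width 11.9 mm matches the 12 mm handle, so it is held. Computing the arc.

Run:
```python
from h import *
o,x,Rm=tool()
for side,r in((-1,.041),):
    g0=hand(side,1.0,r,.004)
    for k,th in enumerate(np.arange(.9,-.21,-.1)):
        dz=.004 if th>.5 else .004-.003*(.5-th)/.5
        print(round(th,2),(Rm.T@(hand(side,th,r,dz)-g0)).round(4))
```

```text
0.9 [ 0.0015 -0.     -0.0038]
0.8 [ 0.0034 -0.0001 -0.0074]
0.7 [ 0.0057 -0.0001 -0.0109]
0.6 [ 0.0082 -0.0001 -0.0141]
0.5 [ 0.0111 -0.0001 -0.017 ]
0.4 [ 0.0146 -0.0002 -0.019 ]
0.3 [ 0.0183 -0.0002 -0.0208]
0.2 [ 0.0222 -0.0002 -0.0222]
0.1 [ 0.0262 -0.0002 -0.0232]
0.0 [ 0.0305 -0.0002 -0.0239]
-0.1 [ 0.0348 -0.0003 -0.0241]
-0.2 [ 0.0391 -0.0003 -0.024 ]
```

Emit:
{"api": "send_rows", "payload": {"steps": [0, 0.0008, 0, -0.002, 0, 0, 0.0017, 0, -0.004, 0, 0, 0.0034, 0, -0.0074, 0, 0, 0.0057, 0, -0.0109, 0, 0, 0.0082, 0, -0.0141, 0, 0, 0.0111, 0, -0.017, 0, 0, 0.0111, 0, -0.017, 0], "force": 15}}

```text
time: 14.35
position: [0.4951, 0.0011, 0.1535]
tool_rot: [1.0, 0.021, -0.009, -0.004]
ft_force: [-6.0, 0.8, -1.3]
grip_width: 0.0118
```

Run:
```python
from h import *
togo([.4972,.0005,.1538],2.4)
col,P,K,T=cloud("side");cv2.imwrite("pics/s17.png",cv2.resize(col[150:250,190:290,::-1],None,fx=6,fy=6,interpolation=cv2.INTER_CUBIC))
```

```text
t 14.35 pos [0.4951 0.0011 0.1535] yaw deg 2.37 F [-6.   0.8 -1.3] w 0.0118
shift [ 0.0021  0.0007 -0.0003] turn -0.0005
```

View pics/s17.png

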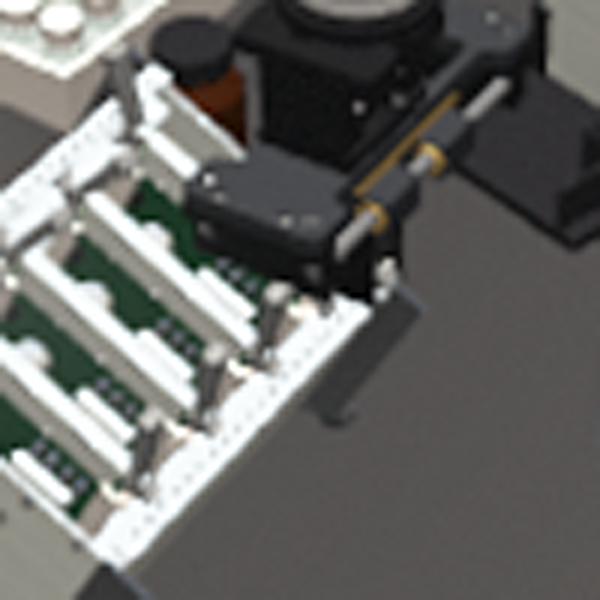

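Emit:
{"api": "send_rows", "payload": {"steps": [0, 0.0045, 0, -0.001, 0, 0, 0.007, 0, -0.0025, 0, 0, 0.0095, 0, -0.004, 0, 0, 0.0125, 0, -0.005, 0, 0, 0.016, 0, -0.006, 0, 0, 0.02, 0, -0.007, 0, 0, 0.024, 0, -0.0075, 0, 0, 0.026, 0, -0.0075, 0]}}

```text
time: 15.4
position: [0.5184, 0.0027, 0.1613]
tool_rot: [1.0, 0.021, -0.012, -0.004]
ft_force: [-8.3, 3.1, 6.0]
grip_width: 0.0116
```

Run:
```python
from h import *
togo([.5208,.0005,.161],2.4)
col,P,K,T=cloud("side");cv2.imwrite("pics/s18.png",cv2.resize(col[150:250,180:280,::-1],None,fx=6,fy=6,interpolation=cv2.INTER_CUBIC))
```

```text
t 15.4 pos [0.5184 0.0027 0.1613] yaw deg 2.37 F [-8.3  3.1  6. ] w 0.0116
shift [0.0023 0.0023 0.0002] turn -0.0005
```

View pics/s18.png

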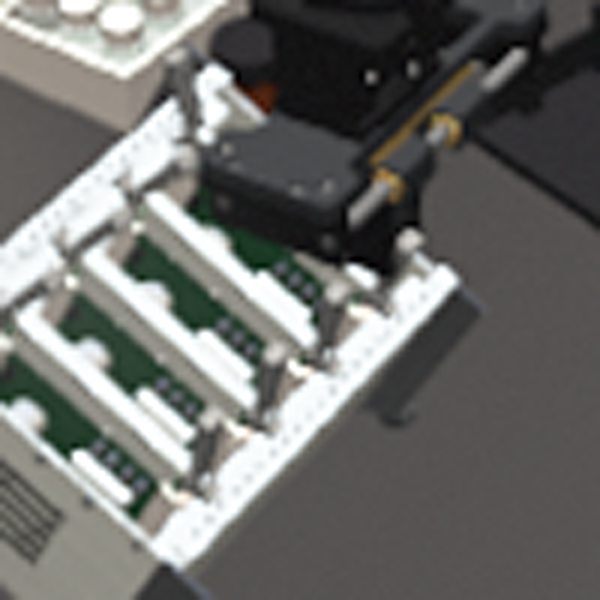

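Emit:
{"api": "send_rows", "payload": {"steps": [0, 0.003, 0.001, 0, 0, 0, 0.006, 0.001, 0, 0, 0, 0.009, 0.001, 0, 0, 0, 0.012, 0.001, 0, 0, 0, 0.014, 0.001, 0, 0]}}

```text
time: 16.08
position: [0.5275, 0.0033, 0.1618]
tool_rot: [1.0, 0.021, -0.017, -0.005]
ft_force: [-13.6, 2.0, 10.0]
grip_width: 0.0113
```

Run:
```python
from h import *
togo([.5208,.0005,.161],2.4)
col,P,K,T=cloud("side");cv2.imwrite("pics/s19.png",cv2.resize(col[150:250,180:280,::-1],None,fx=6,fy=6,interpolation=cv2.INTER_CUBIC))
```

```text
t 16.07 pos [0.5275 0.0033 0.1618] yaw deg 2.41 F [-13.6   2.   10. ] w 0.0113
shift [-0.0068  0.0025  0.001 ] turn 0.0002
```

View pics/s19.png

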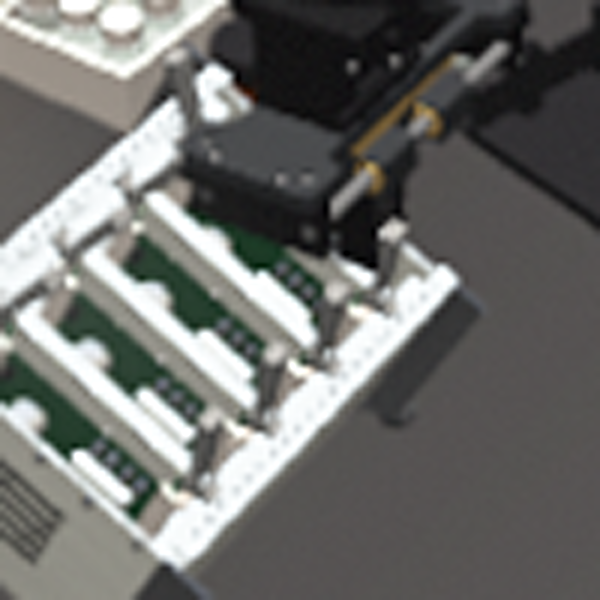

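The tip is now at crop (393,232), where the neighbours' 60,−58 spacing predicts the closed position (395,235). Releasing and rising to measure.

Emit:
{"api": "send_rows", "payload": {"steps": [0.026, -0.004, 0, 0, 0, 0.026, -0.006, 0, 0, 0, 0.026, -0.006, 0, -0.01, 0, 0.026, -0.006, 0, -0.04, 0, 0.026, -0.006, 0, -0.08, 0, 0.026, -0.006, 0, -0.12, 0, 0.026, -0.006, 0, -0.16, 0, 0.026, -0.006, 0, -0.16, 0]}}

```text
time: 17.12
position: [0.5303, 0.0007, 0.3265]
tool_rot: [1.0, 0.021, -0.012, -0.004]
ft_force: [0.6, -0.6, -0.3]
grip_width: 0.0258
```

```bash
cat > lev.py <<'E'
from h import *
import sys
tag=sys.argv[1]
np.set_printoptions(precision=1,suppress=True)
togo(hand(1,1.0,.043,.004),2.4)
for f in("side","wrist"):
    col,P,K,T=cloud(f)
    if f=="side": cv2.imwrite(f"pics/{tag}.png",cv2.resize(col[140:250,170:290,::-1],None,fx=5,fy=5,interpolation=cv2.INTER_CUBIC))
    else: cv2.imwrite(f"pics/{tag}w.png",col[...,::-1])
    q=(P-S0);L=np.stack([q@x28,q@y28,q@n28],-1)*1000
    for y0 in(0,50,100):
        a=abs(L[...,1]-y0)<9
        for sg in(-1,1):
            m=a&(L[...,0]*sg>30)&(L[...,2]>122)&(L[...,2]<165)&(abs(L[...,0])<110)
            if m.sum()>3:
                Q=L[m];c=np.polyfit(Q[:,2],Q[:,0],1) if m.sum()>8 else [0]
                t=Q[Q[:,2]>np.percentile(Q[:,2],80)].mean(0)
                print(f,"y",y0,"side",sg,m.sum(),"slope lean out",round(float(np.arctan(c[0])*sg),2),"tip",t)
        for x0 in(-40,0,40):
            m=a&(abs(L[...,0]-x0)<12)&(L[...,2]>100)&(L[...,2]<122)
            if m.sum()>3: print(f,"  bar y",y0,"x",x0,m.sum(),np.round(np.median(L[m][:,1:],axis=0),1))
E
python3 lev.py s20
```

```text
t 17.12 pos [0.5 0.  0.3] yaw deg 2.4 F [ 0.6 -0.6 -0.3] w 0.0258
shift [ 0.1 -0.   0.1] turn -0.0
side y 0 side -1 31 slope lean out -0.28 tip [-48.2   0.9 156. ]
side y 0 side 1 46 slope lean out 0.63 tip [ 88.    1.1 146. ]
side   bar y 0 x -40 36 [  3.4 111.1]
side   bar y 0 x 0 42 [  4.  111.1]
side   bar y 0 x 40 39 [  3.6 109.7]
side y 50 side -1 39 slope lean out -0.27 tip [-48.8  51.8 155.2]
side y 50 side 1 31 slope lean out -0.28 tip [ 47.7  50.1 155.9]
side   bar y 50 x -40 40 [ 53.9 110.4]
side   bar y 50 x 0 43 [ 53.6 110.4]
side   bar y 50 x 40 42 [ 53.6 109.8]
side y 100 side -1 40 slope lean out -0.26 tip [-47.1 102.1 156.1]
side y 100 side 1 34 slope lean out -0.26 tip [ 48.  101.3 156.4]
side   bar y 100 x -40 42 [105.  110.7]
side   bar y 100 x 0 44 [104.2 112.1]
side   bar y 100 x 40 40 [104.2 111.7]
wrist y 0 side -1 185 slope lean out -0.16 tip [-49.    0.5 155.6]
wrist y 0 side 1 292 slope lean out 0.76 tip [ 87.6   0.1 147.7]
wrist   bar y 0 x -40 114 [  0.3 112.9]
wrist   bar y 0 x 0 146 [  0.6 113. ]
wrist   bar y 0 x 40 197 [  0.3 112.8]
wrist y 50 side -1 198 slope lean out -0.17 tip [-48.9  50.4 155.7]
wrist y 50 side 1 437 slope lean out -0.3 tip [ 48.3  50.  155.7]
wrist   bar y 50 x -40 133 [ 49.2 112.8]
wrist   bar y 50 x 0 171 [ 49.1 112.9]
wrist   bar y 50 x 40 96 [ 45.5 112.1]
wrist y 100 side -1 218 slope lean out -0.18 tip [-48.5 100.4 155.4]
wrist y 100 side 1 468 slope lean out -0.29 tip [ 48.6  99.7 155.4]
wrist   bar y 100 x -40 156 [ 98.  112.6]
wrist   bar y 100 x 0 202 [ 97.8 112.6]
wrist   bar y 100 x 40 211 [ 95.9 112.3]
```

View pics/s20.png

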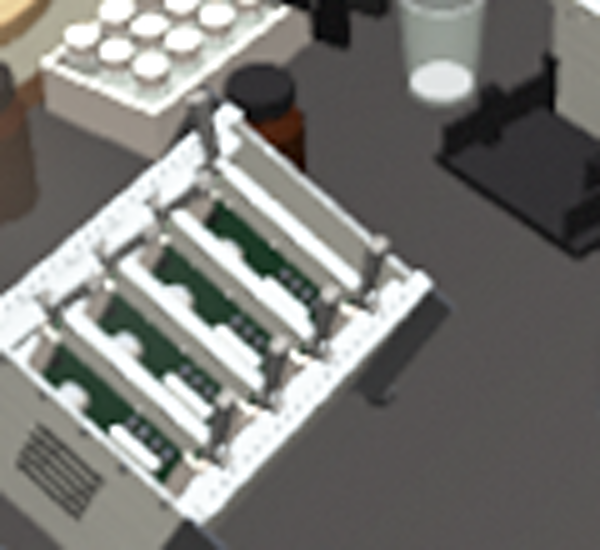

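Lever A is closed: lean −0.28, tip (−48,156), the same as the neighbours. The bar is at 112.9 mm, level with them. Now lever B, the same way.

Run:
```python
from h import *
o,x,Rm=tool()
g0=hand(1,1.0,.041,0);t=g0-np.array([0,0,.014]);print(t)
togo(t+[0,0,.08],2.4);togo(t,2.4)
Rz=np.c_[[np.cos(psi),np.sin(psi),0],[np.sin(psi),-np.cos(psi),0],[0,0,-1]]
for th in np.arange(.9,-.21,-.1): print(round(th,2),(Rz.T@(hand(1,th,.041,0)-g0)).round(4))
```

```text
[0.64209562 0.00738487 0.21517285]
t 17.23 pos [0.5274 0.0013 0.3225] yaw deg 2.4 F [ 0.1  0.3 -1. ] w 0.0259
shift [ 0.1157 -0.001   0.0235] turn 0.0
t 17.23 pos [0.5274 0.0013 0.3225] yaw deg 2.4 F [ 0.1  0.3 -1. ] w 0.0259
shift [ 0.1183 -0.0002  0.1035] turn 0.0
0.9 [-0.004  -0.     -0.0008]
0.8 [-0.0081  0.     -0.0012]
0.7 [-0.0122 -0.     -0.0012]
0.6 [-0.0163  0.     -0.0008]
0.5 [-0.0203  0.     -0.    ]
0.4 [-0.0242  0.      0.0012]
0.3 [-0.028   0.      0.0028]
0.2 [-0.0316 -0.      0.0047]
0.1 [-0.035  0.     0.007]
0.0 [-0.0381 -0.      0.0097]
-0.1 [-0.041   0.      0.0126]
-0.2 [-0.0435  0.      0.0158]
```

Emit:
{"api": "send_rows", "payload": {"steps": [0.028, 0.02, 0, 0, 0, 0.028, 0.055, 0, 0.005, 0, 0.028, 0.09, -0.001, 0.015, 0, 0.028, 0.1157, -0.001, 0.0235, 0, 0.028, 0.1157, -0.001, 0.0235, 0]}}

```text
time: 17.85
position: [0.6421, 0.0074, 0.2918]
tool_rot: [1.0, 0.021, -0.019, -0.005]
ft_force: [-0.0, -0.6, -0.9]
grip_width: 0.0282
```

Run:
```python
from h import *
togo(np.array([.6421,.0074,.2152]),2.4)
```

```text
t 17.85 pos [0.6421 0.0074 0.2918] yaw deg 2.41 F [-0.  -0.6 -0.9] w 0.0282
shift [0.0029 0.0008 0.0766] turn 0.0002
```

Emit:
{"api": "send_rows", "payload": {"steps": [0.028, 0.001, 0.0003, 0.025, 0, 0.028, 0.002, 0.0006, 0.05, 0, 0.028, 0.003, 0.0008, 0.07, 0, 0.028, 0.003, 0.0008, 0.0766, 0, 0.028, 0.003, 0.0008, 0.0766, 0]}}

```text
time: 18.48
position: [0.6415, 0.0074, 0.2151]
tool_rot: [1.0, 0.021, -0.02, -0.005]
ft_force: [-0.3, -0.8, 0.3]
grip_width: 0.028
```

Emit:
{"api": "send_rows", "payload": {"steps": [0.0, 0, 0, 0, 0, 0.0, 0, 0, 0, 0, 0, 0, 0, 0, 0], "force": 12}}

```text
time: 18.85
position: [0.6418, 0.0079, 0.216]
tool_rot: [1.0, 0.021, -0.019, -0.006]
ft_force: [-0.6, 1.3, 2.4]
grip_width: 0.012
```

Run:
```python
from h import *
togo(np.array([.6421,.0074,.2152]),2.4)
col,P,K,T=cloud("side");cv2.imwrite("pics/s21.png",cv2.resize(col[130:240,170:280,::-1],None,fx=5,fy=5,interpolation=cv2.INTER_CUBIC))
```

```text
t 18.85 pos [0.6418 0.0079 0.216 ] yaw deg 2.41 F [-0.6  1.3  2.4] w 0.012
shift [0.0003 0.0005 0.0008] turn 0.0001
```

View pics/s21.png

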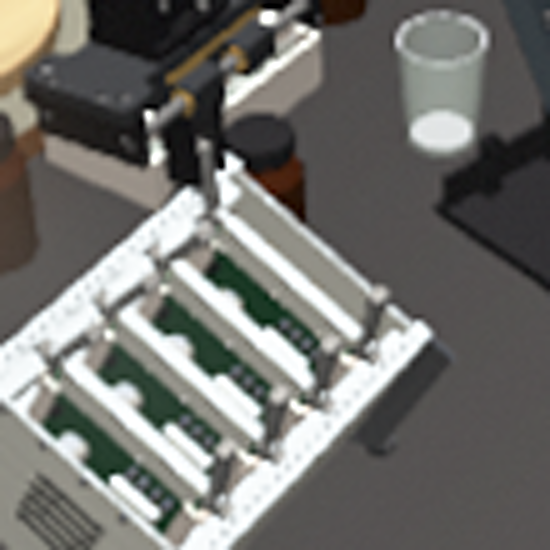

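Emit:
{"api": "send_rows", "payload": {"steps": [0, -0.004, 0, -0.0007, 0, 0, -0.0081, 0, -0.001, 0, 0, -0.0122, 0, -0.0008, 0, 0, -0.0163, 0, -0.0002, 0, 0, -0.0203, 0, 0.0008, 0, 0, -0.0242, 0, 0.0022, 0, 0, -0.028, 0, 0.0038, 0, 0, -0.0316, 0, 0.006, 0], "force": 15}}

```text
time: 19.9
position: [0.6142, 0.0062, 0.2143]
tool_rot: [1.0, 0.021, -0.013, -0.005]
ft_force: [5.3, 1.3, 7.9]
grip_width: 0.0117
```

Run:
```python
from h import *
togo(np.array([.6421,.0074,.2152])+np.array([-.0381,-.0017,-.0097]),2.4)
col,P,K,T=cloud("side");cv2.imwrite("pics/s22.png",cv2.resize(col[130:240,170:280,::-1],None,fx=5,fy=5,interpolation=cv2.INTER_CUBIC))
```

```text
t 19.9 pos [0.6142 0.0062 0.2143] yaw deg 2.38 F [5.3 1.3 7.9] w 0.0117
shift [-0.0099  0.0002  0.0091] turn -0.0003
```

View pics/s22.png

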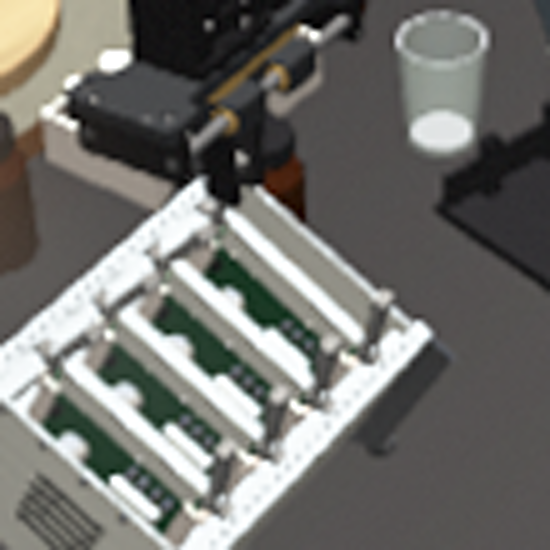

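Emit:
{"api": "send_rows", "payload": {"steps": [0, -0.005, 0, 0.003, 0, 0, -0.008, 0, 0.006, 0, 0, -0.011, 0, 0.009, 0, 0, -0.014, 0, 0.012, 0, 0, -0.017, 0, 0.014, 0, 0, -0.017, 0, 0.014, 0]}}

```text
time: 20.7
position: [0.5987, 0.0056, 0.2026]
tool_rot: [1.0, 0.021, -0.01, -0.005]
ft_force: [3.6, 1.7, 6.0]
grip_width: 0.0116
```

Run:
```python
from h import *
togo(np.array([.6421,.0074,.2152])+np.array([-.0381,-.0017,-.0097]),2.4)
col,P,K,T=cloud("side");cv2.imwrite("pics/s23.png",cv2.resize(col[130:240,170:280,::-1],None,fx=5,fy=5,interpolation=cv2.INTER_CUBIC))
```

```text
t 20.7 pos [0.5987 0.0056 0.2026] yaw deg 2.37 F [3.6 1.7 6. ] w 0.0116
shift [ 0.0052  0.0001 -0.003 ] turn -0.0006
```

View pics/s23.png

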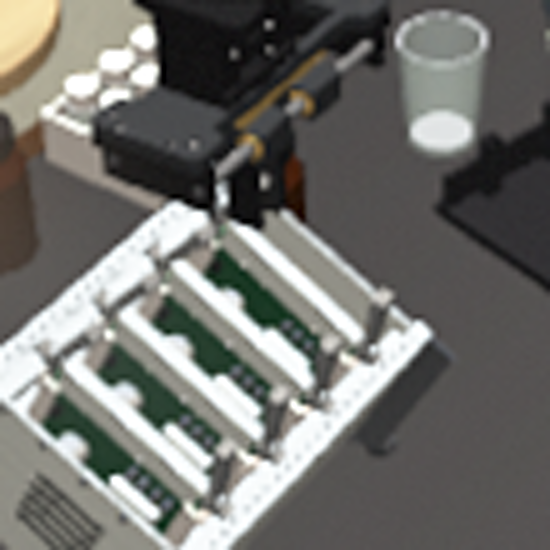

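Emit:
{"api": "send_rows", "payload": {"steps": [0.026, 0, 0, 0, 0, 0.026, 0, 0, 0, 0, 0.026, 0, 0, -0.02, 0, 0.026, 0, 0, -0.06, 0, 0.026, -0.01, 0, -0.1, 0, 0.026, -0.02, 0, -0.13, 0, 0.026, -0.02, 0, -0.13, 0]}}

```text
time: 21.62
position: [0.5817, 0.0033, 0.3351]
tool_rot: [1.0, 0.021, -0.008, -0.004]
ft_force: [1.1, -0.5, -0.4]
grip_width: 0.0258
```

```bash
python3 lev.py s24 | grep -v "y 100"
```

```text
t 21.62 pos [0.6 0.  0.3] yaw deg 2.36 F [ 1.1 -0.5 -0.4] w 0.0258
shift [ 0.1 -0.   0.1] turn -0.0008
side y 0 side -1 34 slope lean out -0.24 tip [-51.7   4.5 156. ]
side y 0 side 1 30 slope lean out -0.17 tip [ 49.6   0.3 157.4]
side   bar y 0 x -40 37 [  3.1 110.4]
side   bar y 0 x 0 45 [  3.5 110.8]
side   bar y 0 x 40 42 [  3.4 111.8]
side y 50 side -1 39 slope lean out -0.3 tip [-47.5  51.6 155.5]
side y 50 side 1 31 slope lean out -0.28 tip [ 47.6  54.5 157.9]
side   bar y 50 x -40 41 [ 54.8 111.1]
side   bar y 50 x 0 40 [ 53.4 111. ]
side   bar y 50 x 40 41 [ 53.7 111.4]
wrist y 0 side -1 186 slope lean out -0.14 tip [-51.8  -0.1 155. ]
wrist y 0 side 1 361 slope lean out -0.23 tip [ 49.   -0.9 157.9]
wrist   bar y 0 x -40 78 [  0.1 112.9]
wrist   bar y 0 x 0 56 [ -0.2 113.6]
wrist y 50 side -1 192 slope lean out -0.19 tip [-48.6  50.6 155.5]
wrist y 50 side 1 376 slope lean out -0.28 tip [ 48.6  49.8 155.5]
wrist   bar y 50 x -40 100 [ 49.4 112.8]
wrist   bar y 50 x 0 122 [ 48.6 112.9]
wrist   bar y 50 x 40 63 [ 45.4 112. ]
```

View pics/s24.png

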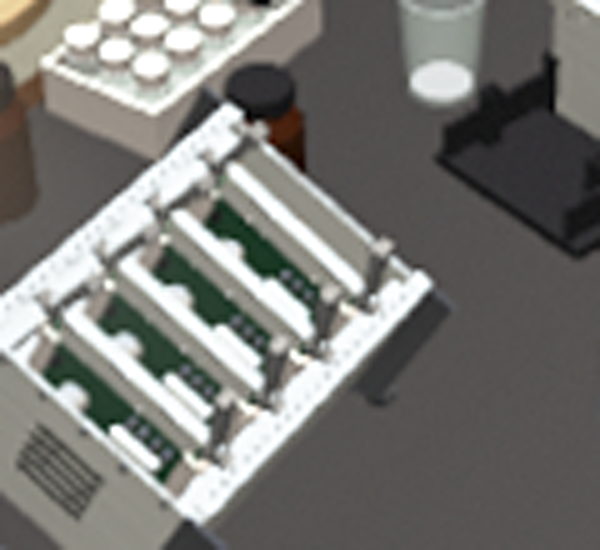

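View pics/s24w.png

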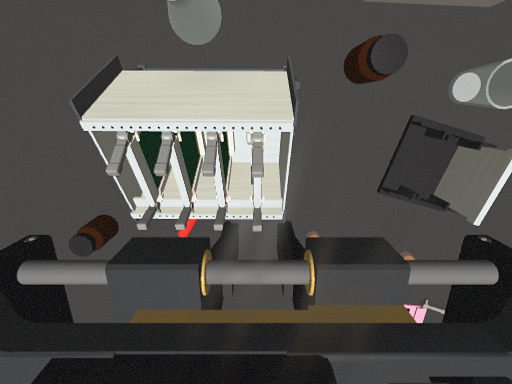

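Both levers are swung in, but tip B is about 2 mm high at (49,157.8) and tip A sits at −51.8. The rear end looks 1–2 mm proud. Handle B's outer side faces up and back in world terms, so I'll press straight down on it with shut fingers, which closes it and seats that end.

Run:
```python
from h import *
g=hand(1,.05,.042,.0015); nrm=np.array([.73*np.cos(psi),.73*np.sin(psi),.68])
c=g+.004*nrm; print("contact",c)
t=c+np.array([.006,0,0]);print(t)
togo([t[0],t[1],.27],2.4);togo(t,2.4)
```

```text
contact [0.6071341  0.00585841 0.22566389]
[0.6131341  0.00585841 0.22566389]
t 21.73 pos [0.5806 0.0036 0.3319] yaw deg 2.36 F [-0.9  0.2 -0.3] w 0.0262
shift [ 0.034  -0.0004  0.0612] turn -0.0008
t 21.73 pos [0.5806 0.0036 0.3319] yaw deg 2.36 F [-0.9  0.2 -0.3] w 0.0262
shift [3.500e-02 1.000e-04 1.055e-01] turn -0.0008
```

Emit:
{"api": "send_rows", "payload": {"steps": [0, 0.01, 0, 0.01, 0, 0, 0.03, 0, 0.03, 0, 0, 0.035, 0, 0.055, 0, 0, 0.036, 0, 0.075, 0, 0, 0.036, 0, 0.092, 0, 0, 0.036, 0, 0.096, 0, 0, 0.036, 0, 0.096, 0]}}

```text
time: 22.6
position: [0.6144, 0.0059, 0.2347]
tool_rot: [1.0, 0.021, -0.012, -0.005]
ft_force: [0.3, -0.0, 0.4]
grip_width: 0.0002
```

Run:
```python
from h import *
togo([.6131,.0059,.2256],2.4)
```

```text
t 22.6 pos [0.6144 0.0059 0.2347] yaw deg 2.36 F [ 0.3 -0.   0.4] w 0.0002
shift [-0.0011  0.0001  0.0092] turn -0.0007
```

Emit:
{"api": "send_rows", "payload": {"steps": [0, -0.001, 0, 0.004, 0, 0, -0.001, 0, 0.007, 0, 0, -0.001, 0, 0.01, 0, 0, -0.001, 0, 0.012, 0, 0, -0.001, 0, 0.012, 0]}}

```text
time: 23.22
position: [0.6138, 0.006, 0.2236]
tool_rot: [1.0, 0.02, -0.011, -0.005]
ft_force: [0.6, -0.5, 3.6]
grip_width: 0.0008
```

Emit:
{"api": "send_rows", "payload": {"steps": [0, 0, 0, 0.002, 0, 0, 0, 0, 0.004, 0, 0, 0, 0, 0.006, 0, 0, 0, 0, 0.008, 0, 0, 0, 0, 0.008, 0]}}

```text
time: 23.85
position: [0.6153, 0.0063, 0.2182]
tool_rot: [1.0, 0.02, -0.008, -0.005]
ft_force: [-0.5, 0.6, 12.4]
grip_width: 0.0007
```

Emit:
{"api": "send_rows", "payload": {"steps": [0, -0.001, 0, 0.004, 0, 0, -0.001, 0, 0.008, 0, 0, -0.001, 0, 0.008, 0]}}

```text
time: 24.22
position: [0.6178, 0.0064, 0.2153]
tool_rot: [1.0, 0.02, -0.003, -0.004]
ft_force: [1.5, 1.6, 18.6]
grip_width: 0.0004
```

Emit:
{"api": "send_rows", "payload": {"steps": [0, 0, 0, -0.02, 0, 0, 0, 0, -0.05, 0, 0, -0.01, 0, -0.08, 0, 0, -0.04, 0, -0.11, 0, 0, -0.06, 0, -0.12, 0, 0, -0.06, 0, -0.12, 0]}}

```text
time: 24.98
position: [0.5577, 0.0029, 0.3361]
tool_rot: [1.0, 0.02, -0.002, -0.004]
ft_force: [0.1, 0.0, -0.5]
grip_width: 0.0007
```

```bash
python3 lev.py s25 | grep -v "y 100"
```

```text
t 24.98 pos [0.6 0.  0.3] yaw deg 2.34 F [ 0.1  0.  -0.5] w 0.0007
shift [ 0.1 -0.   0.1] turn -0.0011
side y 0 side -1 37 slope lean out -0.27 tip [-50.3   0.9 154.8]
side y 0 side 1 30 slope lean out -0.27 tip [ 46.4   3.4 157. ]
side   bar y 0 x -40 40 [  3.5 110.6]
side   bar y 0 x 0 39 [  3.  110.3]
side   bar y 0 x 40 39 [  3.3 110.9]
side y 50 side -1 39 slope lean out -0.23 tip [-49.1  53.4 156.1]
side y 50 side 1 30 slope lean out -0.26 tip [ 47.6  51.8 155.9]
side   bar y 50 x -40 41 [ 53.8 110.1]
side   bar y 50 x 0 43 [ 54.5 109.9]
side   bar y 50 x 40 42 [ 54.3 110.2]
wrist y 0 side -1 173 slope lean out -0.18 tip [-49.4   0.3 155.2]
wrist y 0 side 1 354 slope lean out -0.3 tip [ 46.6  -0.1 156.1]
wrist   bar y 0 x -40 88 [  0.3 112.8]
wrist   bar y 0 x 0 89 [  0.1 113.1]
wrist y 50 side -1 188 slope lean out -0.18 tip [-48.7  50.  155.6]
wrist y 50 side 1 377 slope lean out -0.29 tip [ 48.6  50.2 155.7]
wrist   bar y 50 x -40 110 [ 49.1 112.9]
wrist   bar y 50 x 0 137 [ 49.  112.9]
wrist   bar y 50 x 40 68 [ 45.4 111.9]
```

View pics/s25.png

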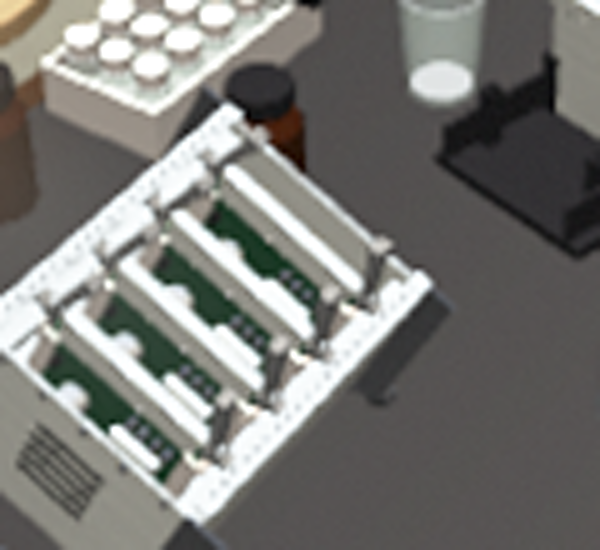

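Both levers now read as closed as the neighbours (lean −0.27, tips (−49,155) and (47,156)). The bar is at 112.8–113.1 mm against 112.9 mm. Handing in.

Run:
```python
from rig import hand_in
print(hand_in())
```

```text
the job is handed in; nothing more can be done
None
```

I put the sensor board into the free bay with its components facing the same way as its neighbours', closed both levers, and handed the job in at about 25 s. The hand-in reported no verdict.

- **Insertion:** The tool cannot tilt, so I gripped the bar 27 mm off centre and let the board swing to about 27° in a light grip. I then slid it down the guides at no more than 0.1 m/s until it met the connector, about 3 mm proud with both levers open.
- **Levers:** I led lever A in along its arc while holding its handle, then lever B the same way.
- **One correction:** After lever B, its end of the board stood 1–2 mm proud. I pressed down on its handle with about 19 N, and that seated it.

**Last checks:**
- **Board height:** the bar is at 112.8–113.1 mm, against 112.9 mm on the neighbours. The rear end of the bar could not be read in the last wrist view. The side view put it level with the rest.
- **Sideways position:** y is within about 0.5 mm in the wrist view. The side view read about 3 mm, but it read the neighbouring boards about 4 mm off as well, so I took that as camera bias.
- **Levers:** both lean in as far as the neighbours' closed levers do. Lever A's tip is within about 1 mm of the neighbour's, and lever B's is about 2 mm further in.
- **Surroundings:** the arm is clear of everything. I saw nothing else disturbed in the views I took, but I did not re-measure the loose items.

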